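# Demould the cast drawer pulls and start the drying timer

### The job

Demould the plaster drawer pulls: loosen the clamp knob fully, slide the hold-down bar fully back, lift every pull out of the mould and lay it plate down on the folded silicone mat, none touching another. Then slide the bar home again, tighten the clamp knob fully, and last of all press the yellow timer's button to start the drying time. Leave everything else on the shelf where it is; if a pull gets knocked off the mat or against another, put it right.

Things in the scene. Friction and masses are not known exactly. Their poses are not given: they have to be found in the camera images.
- rig: fixed demoulding rig; origin on the table surface under the mould's middle, x along the bar's travel (roughly away from the robot), y along the row of cavities, z up. Plywood base 10 mm thick, x -80 to 170, y -145 to 145 mm, with an ear to y = 217 for the clamp knob. Low rails (top z = 22 mm) along x at y = +-130 mm
- mould (a point): middle of the top face of the rig's dark mould, 22 mm above the table, axes as the rig's. Mould 130 x 236 mm; four open rectangular cavities 101 x 49 mm (long side along x), 12 mm deep, centred at x = 0, y = -90, -30, 30, 90 mm
- bar (a joint): slide of the steel hold-down bar along the rig's +x, m: 0 = home over the castings (they cannot be lifted out), 0.12 = fully back at its stop, clear of the mould. Friction about 2 N, stays where it is left. A bolt behind its left (+y) foot holds it within 5 mm of home while the clamp is tight
- bar_grip (a point): middle of the wooden grip fin on the hold-down bar, 86 mm above the table, on the rig's x axis (at rig x = the joint value): fin 14 mm thick (x), 60 mm long (y), z 71 to 101 mm. Bar 30 mm (x) by 276 mm (y), z 57 to 71 mm, 3 mm over the castings; its two feet, 50 mm long (x), stand on the rails. Axes as the rig's
- clamp (a joint): angle of the black clamp knob, rad: 0 = tight (bolt 12 mm in behind the bar's foot), grows anticlockwise from above to its stop at 1.4 = loose. The bolt draws back 11.5 mm per rad, clear of the foot from about 1.1. Friction about 0.06 N m, stays where it is left. Tightens only with the bar within 3 mm of home
- clamp_grip (a point): middle of the clamp knob's bar grip, on its upright turning axis (rig x = 45, y = 180 mm), 59 mm above the table: grip 64 mm long along this point's x (turns with the knob; at joint 0 it lies 0.7 rad clockwise of the rig's x), 16 mm thick along y, z 44 to 74 mm, over a 44 mm disc on a 50 mm square block
- mat: fixed hard silicone rolling mat folded into a square, 230 x 230 mm, 12 mm thick; origin under its centre on the table surface, x and y along its sides, top at z = 12 mm
- timer_top (a point): middle of the top of the timer's white round push button (36 mm across), 38 mm above the table when not pressed; z up. It stands in a yellow plastic housing 70 x 64 mm, 29 mm high at the collar
- timer (a joint): travel of the timer's push button, m: 0 = out, 0.006 = fully down; pressed counts from 0.004. Sprung, about 5 N at the bottom, comes back by itself
- pull0_c (a point): cast plaster drawer pull, 100 to 200 g: back plate 96 x 44 x 12 mm and, 26 to 44 mm above its underside, a grip bar 84 x 18 mm on two feet. Point: its centre, 22 mm above the underside; x along plate and grip bar, y across, z out of the plate (up). Starts in the cavity at rig y = -90 mm, 2 to 3 mm play all round, plate flush with the mould face. Absent in some starts
- pull1_c (a point): cast plaster drawer pull, 100 to 200 g: back plate 96 x 44 x 12 mm and, 26 to 44 mm above its underside, a grip bar 84 x 18 mm on two feet. Point: its centre, 22 mm above the underside; x along plate and grip bar, y across, z out of the plate (up). Starts in the cavity at rig y = -30 mm, 2 to 3 mm play all round, plate flush with the mould face. Absent in some starts
- pull2_c (a point): cast plaster drawer pull, 100 to 200 g: back plate 96 x 44 x 12 mm and, 26 to 44 mm above its underside, a grip bar 84 x 18 mm on two feet. Point: its centre, 22 mm above the underside; x along plate and grip bar, y across, z out of the plate (up). Starts in the cavity at rig y = 30 mm, 2 to 3 mm play all round, plate flush with the mould face. Absent in some starts
- pull3_c (a point): cast plaster drawer pull, 100 to 200 g: back plate 96 x 44 x 12 mm and, 26 to 44 mm above its underside, a grip bar 84 x 18 mm on two feet. Point: its centre, 22 mm above the underside; x along plate and grip bar, y across, z out of the plate (up). Starts in the cavity at rig y = 90 mm, 2 to 3 mm play all round, plate flush with the mould face. Absent in some starts
- die0: a chunky wooden die, 44 mm cube, loose, to be left where it is; origin on its underside
- die1: a chunky wooden die, 44 mm cube, loose, to be left where it is; origin on its underside
- die2: a chunky wooden die, 44 mm cube, loose, to be left where it is; origin on its underside
- mug: a white mug, 80 mm across, 95 mm high, loose, to be left where it is; origin on its underside
Mind the look-alikes: they are no part of the job. What is shaped like the part that bears pull1_c but purple or red is not meant.

How it is judged:
By the outcome, as a careful person would: the job done as asked, in the order asked, and still so for the second after the job is handed in, with the robot touching nothing.
Of pull0, pull1, pull2, pull3 only 2 to 4 are there at a start; the rules pass over those that are not, and their reading is None.
At some moment in a run one of pull0, pull1, pull2, pull3 may be knocked a few centimetres aside while the robot is not near it.
Once in a run the grip may slacken for a moment while it holds something.
It also fails if it takes over 210 s, if anything falls off the work surface, if the arm or the gripper's body presses on something with over 40 N, if the wrist force passes 120 N, or if a joint passes its speed limit or range.

### The arm

A 6-joint arm with a two-finger parallel gripper is mounted at the origin on the work surface. World frame = base frame: x ahead of the robot, y to its left, z up, the work surface at z = 0. Lengths are in m, angles in rad, forces in N, time in s.
With the tool pointing down it reaches from about 0.375 to 0.9 m from the base axis. Payload 3.1 kg.
Tool frame: the origin (TCP) lies on the centre line of the jaws, within the pads' length; the fingertips stand 11 mm ahead of it and the grasp point (between the pads) lies 8 mm behind it; z points along the fingers, y is the line along which they close (so a half turn about z gives the same grasp; the last joint's range is limited). The gripper opens to 87 mm and grips with 3 to 60 N. Pads are 19 mm wide; open, the fingers measure 117 mm over their backs; the gripper's body (75 mm by 190 mm) begins 51 mm behind the grasp point.
Start: joints at [-1.355, 0.527, 1.433, -0, 1.181, -0.178], TCP at [0.24, -0.577, 0.234] pointing down, gripper open.
Joint ranges: [-3.08, 3.08], [-0.75, 2.2], [0.22, 2.44], [-1.43, 4.57], [0, 2.65], [-2.85, 2.85]. Speed limits (rad/s): [2.79, 2.79, 3.14, 3.14, 3.14, 3.14].

### API

Orientations are given as a 3x3 rotation matrix whose columns are the frame's x, y, z axes.
In Python, from plant import r gives the robot as it stands.
- The arm moves only by the tool carry_out, never from a script. Its argument "deltas" is a list of rows, each an object of numbers: "tx", "ty", "tz": the shift along the tool's x, y, z in units of 50 mm (1.0 is 50 mm); "roll": the turn about the tool's z in units of 10 degrees (1.0 is 10 degrees); "claw": the finger opening in mm, from 0 to 87. A call has 1 to 10 rows; each row shifts and turns the commanded pose from where the row before left it, along the tool's axes as they then stand; what a row does not reach is not made up. A row lasts 1/8 s, in which the tool goes at most 62.5 mm and 10.7 degrees, less where a joint would pass 70% of its speed; a pose out of reach is approached as far as the arm can. A call is refused whole if a number of a shift passes 1 or a number of a turn 1, either way. A call with a gripper value outside its range is refused whole. The fingers move at their own pace and stop on an object; "grip_force" is the grip in N (left out, the last holds). Time passes only in rows, so rows that do not move let the fingers close. It gives the time, the measured TCP pose, the force, the opening and the grip force at its end, in the units of the state.
- r.get_state(): the state, without advancing time (a new reading comes with each control period).
- r.read_camera(name): name is "scene" or "side" or "wrist"; returns a dict with "color" (480x640x3 uint8, blue, green, red), "z_map" (480x640 float32, m along the optical axis (not along the pixel's ray), 0 where there is no reading), "mtx" (3x3 intrinsics, pixels), "k1" (the pictures are not rectified: a ray, as slopes to the right and down, at radius r is drawn at 1 + k1 r^2 times it, then the intrinsics apply), "rvec" (rotation vector, rad) and "tvec" (3), from world to camera coordinates, as OpenCV has them. Camera axes: x right, y down, z forward; pixel columns grow to the right and rows downward; lengths in m; the calibration is good to about 2 mm. A picture is of the moment at which its call begins.
- r.finish_job(): hands the job in; it is judged then, once.
The state is a dict: "time": time; "joint_pos": joint angles; "qd": joint speeds; "effort": joint torques, N m; "eef_pos": TCP position; "orientation": TCP orientation; "contact_force": force on the tool from outside, world axes, zero at the start; "torque": the same for the moment, N m; "opening": finger opening in m; "finger_force": force on a finger pad.
Only numpy, scipy, OpenCV 4.12 (cv2) and the standard library are available. Lean on these libraries where they do the work, as an engineer would, in place of code of your own. Each camera call takes 0.05 s, during which the arm holds its last target. There are 200 camera calls.

## Working session

There is one attempt and no reset: what is moved stays moved. The work goes in short steps, Python scripts to look and compute and a tool call to move; the robot and the scene stay as the last step left them, time stands still between calls to the robot, and variables do not carry over. Pictures are saved under pics/ and viewed, at most 17 in all, crops included, and the job is handed in when it is done.

Besides the shell and the picture viewer there is one more tool, called after "Call:" by a JSON object that holds its "method" and its "body". carry_out: Moves the arm, as the interface text tells. Its arguments: {"type":"object","properties":{"deltas":{"type":"array"},"grip_force":{"type":"number"}},"required":["deltas"]}

```bash
ls; mkdir -p pics
cat > h.py <<'E'
import numpy as np, cv2
from plant import r
def cam(n):
    c=r.read_camera(n); R=cv2.Rodrigues(np.array(c['rvec'],float))[0]; c['R']=R; c['t']=np.array(c['tvec'],float).ravel(); return c
def world(c,u,v,z=None,d=None):
    K=np.array(c['mtx']); x=(u-K[0,2])/K[0,0]; y=(v-K[1,2])/K[1,1]
    p=np.array([x,y]); q=p.copy()
    for _ in range(20): q=p/(1+c['k1']*(q@q))
    ray=c['R'].T@np.array([q[0],q[1],1.]); o=-c['R'].T@c['t']
    if z is not None: return o+ray*(z-o[2])/ray[2]
    if d is None: d=np.median([t for t in c['z_map'][int(v)-1:int(v)+2,int(u)-1:int(u)+2].ravel() if t>0] or [np.nan])
    return o+ray*d
E
python3 - <<'E'
from h import *
for n in('scene','side'):
    c=cam(n); cv2.imwrite(f'pics/{n}0.png',c['color']); np.savez(f'{n}0.npz',**c); print(n,-c['R'].T@c['t'],c['k1'])
print(r.get_state())
E
```

```text
pics
scene [ 1.21241704 -0.47846752  0.99509008] -0.03595270060893399
side [0.4139341  0.98592246 0.97645145] -0.024401534285337513
{'time': 0.1, 'joint_pos': array([-1.35455142e+00,  5.28395046e-01,  1.43376842e+00, -4.06894818e-06,
        1.18138565e+00, -1.78545052e-01]), 'qd': array([ 0.00075136, -0.00154013, -0.00438632, -0.00071049,  0.0009097 ,
        0.00020688]), 'effort': array([-5.09291967e-04, -4.40985990e+01, -1.77150911e+01,  6.35419716e-02,
        5.34171530e-02, -5.64741504e-05]), 'eef_pos': array([ 0.24024629, -0.57629591,  0.23265787]), 'orientation': array([[ 9.23076848e-01,  3.84615333e-01, -4.23462343e-04],
       [ 3.84615412e-01, -9.23074935e-01,  1.91008999e-03],
       [ 3.43762421e-04, -1.92602999e-03, -9.99998086e-01]]), 'contact_force': array([-0.19497823,  0.12102262, -0.60344417]), 'torque': array([-0.01693555, -0.0193888 , -0.01600354]), 'finger_force': 0.0, 'opening': 0.08699801054796306}
```

View pics/scene0.png

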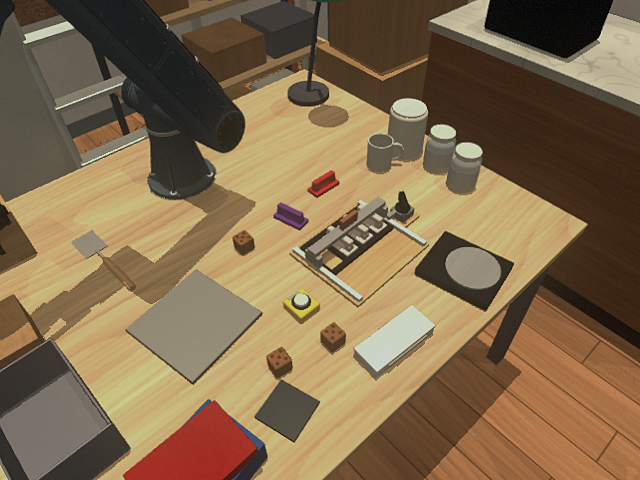

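View pics/side0.png

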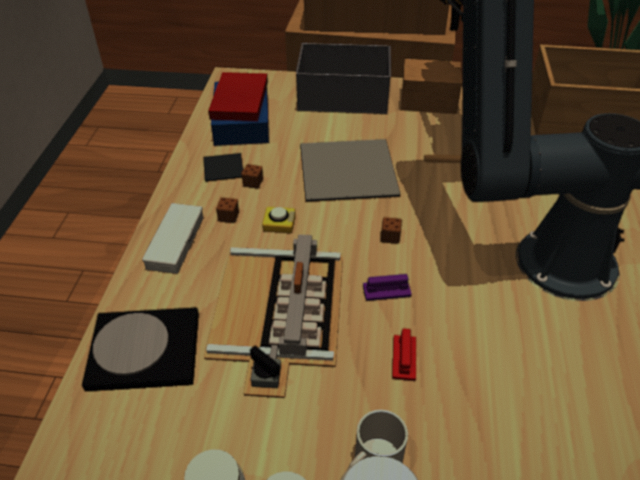

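The scene view shows the rig around (360,250), the clamp knob at (403,205), the mat at (195,325) and the timer at (301,303). The look-alikes are a purple pull at (291,215) and a red pull at (324,183). The white pulls sit in the mould under the bar at about (340-380,230-245). I'll check them in a close crop.

Run:
```python
from h import *
a=cv2.imread('pics/scene0.png')[170:330,260:450]; b=cv2.imread('pics/side0.png')[195:405,195:355]
a=cv2.resize(a,None,fx=2.35,fy=2.35*1,interpolation=cv2.INTER_CUBIC); b=cv2.resize(b,None,fx=2.2,fy=2.2,interpolation=cv2.INTER_CUBIC)
H=max(a.shape[0],b.shape[0]); o=np.zeros((H,a.shape[1]+b.shape[1],3),np.uint8); o[:a.shape[0],:a.shape[1]]=a;o[:b.shape[0],a.shape[1]:]=b
print(o.shape,a.shape); cv2.imwrite('pics/crop0.png',o)
```

```text
(462, 798, 3) (376, 446, 3)
```

View pics/crop0.png

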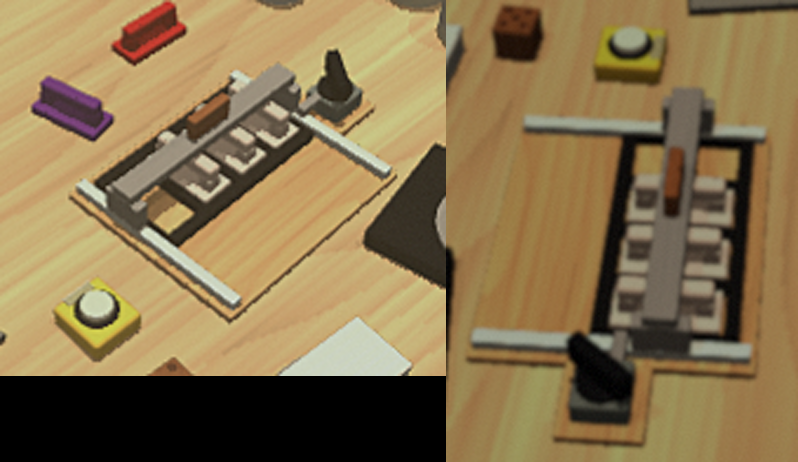

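Run:
```python
from h import *
from scipy.optimize import least_squares
def ld(n):
    d=np.load(n+'0.npz',allow_pickle=True); return {k:d[k] for k in d.files}
s,e=ld('scene'),ld('side')
for c in(s,e): c['k1']=float(c['k1'])
S=lambda u,v:(260+u/2.35,170+v/2.35); D=lambda u,v:(195+(u-446)/2.2,195+v/2.2)
P=[(s,S(70,196),.01,(-.08,-.145)),(s,S(232,320),.01,(.17,-.145)),(s,S(395,178),.01,(.17,.145)),(e,D(754,375),.01,(-.08,.145)),(e,D(468,358),.01,(.17,.145))]
W=np.array([world(c,*p,z=z)[:2] for c,p,z,_ in P]); L=np.array([q for *_,q in P])
f=lambda p:(L@np.array([[np.cos(p[2]),np.sin(p[2])],[-np.sin(p[2]),np.cos(p[2])]])+p[:2]-W).ravel()
for k0 in (0,1.5,-1.5):
    g=least_squares(f,[.6,0,k0]); print('rig',g.x.round(4),(g.fun*1000).round(1))
M=[world(s,*p,z=.012)[:2] for p in((198,270),(262,316),(194,382),(127,328))]; print('mat',np.round(M,3),np.mean(M,0))
M=[world(e,*p,z=.012)[:2] for p in((300,143),(390,140),(399,194),(306,199))]; print('mat',np.round(M,3),np.mean(M,0))
print('timer',world(s,301.3,299.8,z=.038),world(e,278.6,213,z=.038))
for n,u,v in(('die',243,236),('die',333,331),('die',279,356)): print(n,world(s,u,v,z=.044))
print('mug',world(s,380,140,z=.095),'purple',world(s,291,215,z=.02))
```

```text
rig [0.5611 0.1905 0.0584] [-2.8 -2.6 -0.3 -2.3 -2.1  6.2  0.4 -1.6  4.9  0.3]
rig [0.5611 0.1905 0.0584] [-2.8 -2.6 -0.3 -2.3 -2.1  6.2  0.4 -1.6  4.9  0.3]
rig [0.5611 0.1905 0.0584] [-2.8 -2.6 -0.3 -2.3 -2.1  6.2  0.4 -1.6  4.9  0.3]
mat [[ 0.377 -0.172]
 [ 0.605 -0.135]
 [ 0.644 -0.35 ]
 [ 0.417 -0.395]] [ 0.51072907 -0.26292141]
mat [[ 0.639 -0.355]
 [ 0.402 -0.396]
 [ 0.371 -0.174]
 [ 0.592 -0.13 ]] [ 0.50113103 -0.26354421]
timer [ 0.64722691 -0.04583983  0.038     ] [ 0.64215271 -0.04393616  0.038     ]
die [ 0.38401535 -0.02745221  0.044     ]
die [ 0.76547996 -0.0520139   0.044     ]
die [ 0.73340935 -0.18253665  0.044     ]
mug [0.37742572 0.50795352 0.095     ] purple [0.38794482 0.13486176 0.02      ]
```

The crop confirms three white pulls, in cavities y = -30, 30 and 90, with y = -90 empty. The bar is home with its brown fin, and the knob is at the +y ear. I'll move to above the clamp.

Call:
{"method": "carry_out", "body": {"deltas": [{"tx":0.68,"ty":-0.73},{"tx":0.68,"ty":-0.73},{"tx":0.68,"ty":-0.73},{"tx":0.68,"ty":-0.73},{"tx":0.68,"ty":-0.73},{"tx":0.68,"ty":-0.73},{"tx":0.68,"ty":-0.73},{"tx":0.68,"ty":-0.73},{"tx":0.68,"ty":-0.73},{"tx":0.68,"ty":-0.73}]}}

```text
invalid input
```

Call:
{"method": "carry_out", "body": {"deltas": [{"tx":0.68,"ty":-0.73},{"tx":0.68,"ty":-0.73},{"tx":0.68,"ty":-0.73},{"tx":0.68,"ty":-0.73},{"tx":0.68,"ty":-0.73},{"tx":0.68,"ty":-0.73},{"tx":0.68,"ty":-0.73},{"tx":0.68,"ty":-0.73},{"tx":0.68,"ty":-0.73},{"tx":0.68,"ty":-0.73}]}}

```text
invalid input
```

Call:
{"method": "carry_out", "body": {"deltas": [{"roll":-1},{"roll":-1},{"roll":-1},{"roll":-1},{"roll":-1},{"roll":-1},{"roll":-1},{"roll":-1},{"roll":-1},{"roll":-1}]}}

```text
invalid input
```

Call:
{"method": "carry_out", "body": {"deltas": [{"roll":-1},{"roll":-1},{},{}]}}

```text
invalid input
```

```bash
cat >> h.py <<'E'
def go(x,y,z,yaw):
    """remaining: tool shifts (units, in present axes) and roll (units); yaw deg of tool x"""
    s=r.get_state(); R=np.array(s['orientation']); d=R.T@(np.array([x,y,z])-s['eef_pos'])/.05
    yw=np.degrees(np.arctan2(R[1,0],R[0,0])); a=(yaw-yw+180)%360-180
    print('to',np.round([x,y,z],3),'shift now-axes',d.round(2),'yaw',yw.round(1),'roll',round(-a/10,2),'t',round(s['time'],1),'tilt',R[:2,2].round(3))
def rig2w(x,y,rig=(.5611,.1905,.0584)):
    c,s=np.cos(rig[2]),np.sin(rig[2]); return rig[0]+c*x-s*y, rig[1]+s*x+c*y
E
python3 - <<'E'
from h import *
c=cam('wrist'); cv2.imwrite('pics/w1.png',c['color']); np.savez('w1.npz',**c); print(-c['R'].T@c['t'],c['R'])
go(*rig2w(.045,.18),.15,143)
E
```

```text
[ 0.30739767 -0.54964065  0.38460145] [[ 0.38476046 -0.92301398 -0.00214121]
 [-0.89003931 -0.37162745  0.26405126]
 [-0.24451873 -0.09969072 -0.96450627]]
to [0.596 0.373 0.15 ] shift now-axes [ 13.86 -14.79   1.68] yaw 22.6 roll -12.04 t 0.1 tilt [-0.     0.002]
```

View pics/w1.png

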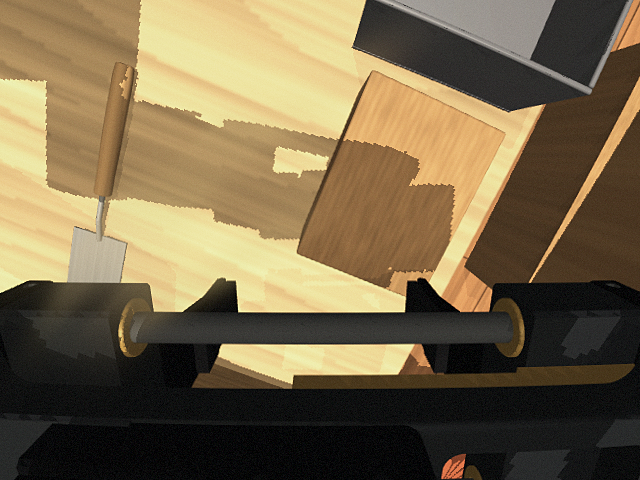

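The picture shows only the start area, because the moves were refused. I'll try again with complete rows.

Call:
{"method": "carry_out", "body": {"deltas": [{"tx":0.68,"ty":-0.73,"tz":0,"roll":0,"claw":87}]}}

```text
time: 0.28
eef_pos: [0.257, -0.5327, 0.2331]
orientation: [[0.924, 0.382, 0.0], [0.382, -0.924, -0.003], [-0.001, 0.003, -1.0]]
contact_force: [1.0, 0.4, -0.3]
opening: 0.0871
finger_force: 0.0
```

Call:
{"method": "carry_out", "body": {"deltas": [{"tx":0.68,"ty":-0.73,"tz":0,"roll":0,"claw":87},{"tx":0.68,"ty":-0.73,"tz":0,"roll":0,"claw":87},{"tx":0.68,"ty":-0.73,"tz":0,"roll":0,"claw":87},{"tx":0.68,"ty":-0.73,"tz":0,"roll":0,"claw":87},{"tx":0.68,"ty":-0.73,"tz":0,"roll":0,"claw":87},{"tx":0.68,"ty":-0.73,"tz":0,"roll":0,"claw":87},{"tx":0.68,"ty":-0.73,"tz":0,"roll":0,"claw":87},{"tx":0.68,"ty":-0.73,"tz":0,"roll":0,"claw":87},{"tx":0.68,"ty":-0.73,"tz":0,"roll":0,"claw":87},{"tx":0.68,"ty":-0.73,"tz":0,"roll":0,"claw":87}]}}

```text
time: 1.52
eef_pos: [0.4316, -0.0609, 0.2336]
orientation: [[0.923, 0.384, 0.0], [0.384, -0.923, -0.0], [0.0, 0.0, -1.0]]
contact_force: [0.4, 0.1, 0.2]
opening: 0.0872
finger_force: 0.0
```

Call:
{"method": "carry_out", "body": {"deltas": [{"tx":0.68,"ty":-0.73,"tz":0,"roll":0,"claw":87},{"tx":0.68,"ty":-0.73,"tz":0,"roll":0,"claw":87},{"tx":0.68,"ty":-0.73,"tz":0,"roll":0,"claw":87},{"tx":0.68,"ty":-0.73,"tz":0,"roll":0,"claw":87},{"tx":0.68,"ty":-0.73,"tz":0,"roll":0,"claw":87},{"tx":0.68,"ty":-0.73,"tz":0,"roll":0,"claw":87},{"tx":0.68,"ty":-0.73,"tz":0,"roll":0,"claw":87},{"tx":0.68,"ty":-0.73,"tz":0,"roll":0,"claw":87},{"tx":0.68,"ty":-0.73,"tz":0,"roll":0,"claw":87}]}}

```text
time: 2.65
eef_pos: [0.5875, 0.36, 0.2331]
orientation: [[0.923, 0.385, -0.001], [0.385, -0.923, -0.0], [-0.001, 0.0, -1.0]]
contact_force: [-0.3, -0.2, -0.1]
opening: 0.087
finger_force: 0.0
```

Call:
{"method": "carry_out", "body": {"deltas": [{"tx":0,"ty":0,"tz":0,"roll":-1,"claw":87},{"tx":0,"ty":0,"tz":0,"roll":-1,"claw":87},{"tx":0,"ty":0,"tz":0,"roll":-1,"claw":87},{"tx":0,"ty":0,"tz":0,"roll":-1,"claw":87},{"tx":0,"ty":0,"tz":0,"roll":-1,"claw":87},{"tx":0,"ty":0,"tz":0,"roll":-1,"claw":87},{"tx":0,"ty":0,"tz":0,"roll":-1,"claw":87},{"tx":0,"ty":0,"tz":0,"roll":-1,"claw":87},{"tx":0,"ty":0,"tz":0,"roll":-1,"claw":87},{"tx":0,"ty":0,"tz":0,"roll":-1,"claw":87}]}}

```text
time: 3.9
eef_pos: [0.587, 0.3584, 0.233]
orientation: [[-0.544, 0.839, -0.001], [0.839, 0.544, -0.0], [0.0, -0.001, -1.0]]
contact_force: [0.1, 0.3, 0.8]
opening: 0.0868
finger_force: 0.0
```

Call:
{"method": "carry_out", "body": {"deltas": [{"tx":0,"ty":0,"tz":0,"roll":-1,"claw":60},{"tx":0,"ty":0,"tz":0,"roll":-1,"claw":60},{"tx":0,"ty":0,"tz":0,"roll":0,"claw":60},{"tx":0,"ty":0,"tz":0,"roll":0,"claw":60}]}}

```text
time: 4.4
eef_pos: [0.5872, 0.3584, 0.2333]
orientation: [[-0.793, 0.609, -0.001], [0.609, 0.793, -0.0], [0.0, -0.0, -1.0]]
contact_force: [-0.1, 0.4, 0.4]
opening: 0.0617
finger_force: 0.0
```

Run:
```python
from h import *
c=cam('wrist'); cv2.imwrite('pics/w2.png',c['color']); np.savez('w2.npz',**c); print(-c['R'].T@c['t'])
go(*rig2w(.045,.18),.15,143)
```

```text
[0.53032809 0.40162162 0.3852094 ]
to [0.596 0.373 0.15 ] shift now-axes [0.04 0.33 1.67] yaw 142.5 roll -0.05 t 4.5 tilt [-0. -0.]
```

View pics/w2.png

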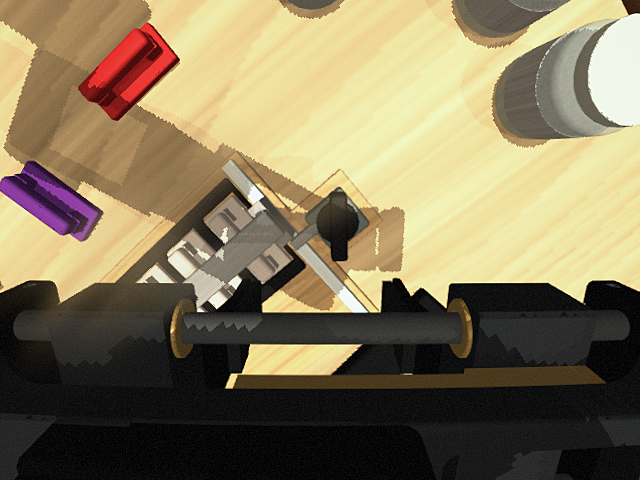

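The knob's grip is at (340,192)-(340,258), lying along image vertical and so aligned with the tool.

Run:
```python
from h import *
d=np.load('w2.npz',allow_pickle=True); c={k:d[k] for k in d.files}; c['k1']=float(c['k1'])
a,b=world(c,340,191,z=.074),world(c,340,259,z=.074); print(a,b,(a+b)/2,np.linalg.norm(a-b),np.degrees(np.arctan2(*(a-b)[1::-1])))
print(world(c,340,225), 'base corner',world(c,229,155,z=.01),rig2w(-.08,.145),world(c,265,249), world(c,265,249)[:2])
m=(a+b)/2; go(m[0],m[1],.051,143)
```

```text
[0.56742267 0.39467911 0.074     ] [0.61912862 0.35614644 0.074     ] [0.59327565 0.37541278 0.074     ] 0.06448466029525268 143.3055305569829
[0.59248628 0.37595156 0.07457561] base corner [0.47202901 0.32232764 0.01      ] (np.float64(0.4727731962475969), np.float64(0.3305834599047455)) [0.56830867 0.30475349 0.07085579] [0.56830867 0.30475349]
to [0.593 0.375 0.051] shift now-axes [0.11 0.34 3.65] yaw 142.5 roll -0.05 t 4.5 tilt [-0. -0.]
```

Call:
{"method": "carry_out", "body": {"deltas": [{"tx":0.11,"ty":0.34,"tz":0.7,"roll":-0.05,"claw":50},{"tx":0,"ty":0,"tz":0.8,"roll":0,"claw":50},{"tx":0,"ty":0,"tz":0.8,"roll":0,"claw":50},{"tx":0,"ty":0,"tz":0.7,"roll":0,"claw":50},{"tx":0,"ty":0,"tz":0.5,"roll":0,"claw":50},{"tx":0,"ty":0,"tz":0,"roll":0,"claw":50},{"tx":0,"ty":0,"tz":0,"roll":0,"claw":5},{"tx":0,"ty":0,"tz":0,"roll":0,"claw":5},{"tx":0,"ty":0,"tz":0,"roll":0,"claw":5},{"tx":0,"ty":0,"tz":0,"roll":0,"claw":5}], "grip_force": 20}}

```text
time: 5.7
eef_pos: [0.5935, 0.3754, 0.0594]
orientation: [[-0.8, 0.6, 0.001], [0.6, 0.8, 0.0], [-0.001, 0.001, -1.0]]
contact_force: [-2.0, -2.6, 2.6]
opening: 0.0181
finger_force: 2.9
```

Call:
{"method": "carry_out", "body": {"deltas": [{"tx":0,"ty":0,"tz":0,"roll":0,"claw":5},{"tx":0,"ty":0,"tz":0,"roll":-0.9,"claw":5},{"tx":0,"ty":0,"tz":0,"roll":-0.9,"claw":5},{"tx":0,"ty":0,"tz":0,"roll":-0.9,"claw":5},{"tx":0,"ty":0,"tz":0,"roll":-0.9,"claw":5},{"tx":0,"ty":0,"tz":0,"roll":-0.9,"claw":5},{"tx":0,"ty":0,"tz":0,"roll":-0.9,"claw":5},{"tx":0,"ty":0,"tz":0,"roll":-0.9,"claw":5},{"tx":0,"ty":0,"tz":0,"roll":-0.9,"claw":5},{"tx":0,"ty":0,"tz":0,"roll":-0.9,"claw":5}], "grip_force": 25}}

```text
time: 6.95
eef_pos: [0.5931, 0.3724, 0.0592]
orientation: [[-0.714, -0.7, -0.002], [-0.7, 0.714, -0.005], [0.005, -0.002, -1.0]]
contact_force: [-1.1, -7.2, 4.3]
opening: 0.016
finger_force: 25.1
```

Call:
{"method": "carry_out", "body": {"deltas": [{"tx":0,"ty":0,"tz":0,"roll":-0.1,"claw":5},{"tx":0,"ty":0,"tz":0,"roll":0,"claw":5}]}}

```text
time: 7.2
eef_pos: [0.5932, 0.3725, 0.0592]
orientation: [[-0.707, -0.707, -0.002], [-0.707, 0.707, -0.004], [0.004, -0.002, -1.0]]
contact_force: [-1.0, -8.5, 5.8]
opening: 0.0159
finger_force: 25.0
```

Run:
```python
from h import *
s=r.get_state(); print(s['torque'],s['finger_force'],s['joint_pos'][5],s['opening'])
go(.5933,.3754,.15,93.3)
```

```text
[-1.20578081  0.1691959  -0.60874803] 25.001068459823728 -1.9510286577675378 0.015928001407633275
to [0.593 0.375 0.15 ] shift now-axes [-0.03  0.04 -1.82] yaw -135.0 roll 13.17 t 7.2 tilt [-0.002 -0.004]
```

Call:
{"method": "carry_out", "body": {"deltas": [{"tx":0,"ty":0,"tz":0,"roll":0,"claw":60},{"tx":0,"ty":0,"tz":0,"roll":0,"claw":60},{"tx":0,"ty":0,"tz":-0.5,"roll":0,"claw":60},{"tx":0,"ty":0,"tz":-1,"roll":0,"claw":60},{"tx":0,"ty":0,"tz":-1,"roll":0,"claw":60},{"tx":0,"ty":0,"tz":-0.5,"roll":1,"claw":60},{"tx":0,"ty":0,"tz":0,"roll":1,"claw":60},{"tx":0,"ty":0,"tz":0,"roll":1,"claw":60},{"tx":0,"ty":0,"tz":0,"roll":1,"claw":60},{"tx":0,"ty":0,"tz":0,"roll":1,"claw":60}]}}

```text
time: 8.45
eef_pos: [0.593, 0.376, 0.2083]
orientation: [[-0.996, 0.09, -0.0], [0.09, 0.996, 0.001], [0.0, 0.001, -1.0]]
contact_force: [-0.1, -0.4, 0.3]
opening: 0.06
finger_force: 0.0
```

Call:
{"method": "carry_out", "body": {"deltas": [{"tx":0,"ty":0,"tz":0,"roll":1,"claw":60},{"tx":0,"ty":0,"tz":0,"roll":1,"claw":60},{"tx":0,"ty":0,"tz":0,"roll":1,"claw":60},{"tx":0,"ty":0,"tz":0,"roll":1,"claw":60},{"tx":0,"ty":0,"tz":0,"roll":1,"claw":60},{"tx":0,"ty":0,"tz":0,"roll":1,"claw":60},{"tx":0,"ty":0,"tz":0,"roll":1,"claw":60},{"tx":0,"ty":0,"tz":0,"roll":1,"claw":60},{"tx":-0.9,"ty":-0.2,"tz":0,"roll":0.2,"claw":60},{"tx":-0.9,"ty":-0.2,"tz":0,"roll":0,"claw":60}]}}

```text
time: 9.7
eef_pos: [0.5796, 0.2842, 0.2082]
orientation: [[-0.056, 0.998, 0.001], [0.998, 0.056, 0.0], [0.0, 0.001, -1.0]]
contact_force: [0.4, -0.6, 0.5]
opening: 0.06
finger_force: 0.0
```

Call:
{"method": "carry_out", "body": {"deltas": [{"tx":-0.9,"ty":-0.2,"tz":0,"roll":0,"claw":60},{"tx":-0.8,"ty":-0.2,"tz":0,"roll":0,"claw":50},{"tx":0,"ty":0,"tz":0,"roll":0,"claw":50},{"tx":0,"ty":0,"tz":0,"roll":0,"claw":50}]}}

```text
time: 10.2
eef_pos: [0.5649, 0.199, 0.2087]
orientation: [[-0.054, 0.999, 0.001], [0.999, 0.054, 0.001], [0.001, 0.001, -1.0]]
contact_force: [-0.6, -0.1, -0.2]
opening: 0.0507
finger_force: 0.0
```

Run:
```python
from h import *
c=cam('wrist'); cv2.imwrite('pics/w3.png',c['color']); np.savez('w3.npz',**c); print(-c['R'].T@c['t'])
go(.559,.193,.078,93.3)
```

```text
[0.56121971 0.27007232 0.36067879]
to [0.559 0.193 0.078] shift now-axes [-0.12 -0.13  2.61] yaw 93.2 roll -0.01 t 10.2 tilt [0.001 0.001]
```

View pics/w3.png

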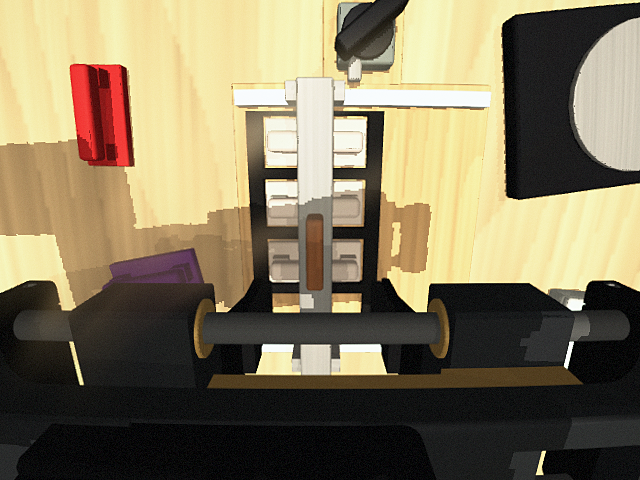

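The fin spans (315,214)-(315,290). The bolt has drawn clear, and the pulls sit at rows 142, 202 and 260.

Run:
```python
from h import *
d=np.load('w3.npz',allow_pickle=True); c={k:d[k] for k in d.files}; c['k1']=float(c['k1'])
a,b=world(c,315,214,z=.101),world(c,315,290,z=.101); m=(a+b)/2; print('fin',a,b,m,np.linalg.norm(a-b))
for p in((264,118),(368,167),(264,166),(367,118)): print(world(c,*p,z=.022).round(4))
A,B=world(c,233,84,z=.01),world(c,490,83,z=.01); print('base y145 edge',A,B,np.arctan2(*(B-A)[1::-1]))
go(m[0],m[1],.08,93.2)
```

```text
fin [0.55932729 0.22443495 0.101     ] [0.56244945 0.16178339 0.101     ] [0.56088837 0.19310917 0.101     ] 0.06272930135881308
[0.5063 0.2992 0.022 ]
[0.6077 0.2594 0.022 ]
[0.507  0.2549 0.022 ]
[0.6029 0.3044 0.022 ]
base y145 edge [0.47418078 0.32988581 0.01      ] [0.72039704 0.34571494 0.01      ] 0.06420118671954576
to [0.561 0.193 0.08 ] shift now-axes [-0.12 -0.09  2.57] yaw 93.2 roll -0.0 t 10.2 tilt [0.001 0.001]
```

Call:
{"method": "carry_out", "body": {"deltas": [{"tx":-0.12,"ty":-0.09,"tz":0.6,"roll":0,"claw":50},{"tx":0,"ty":0,"tz":0.7,"roll":0,"claw":50},{"tx":0,"ty":0,"tz":0.7,"roll":0,"claw":50},{"tx":0,"ty":0,"tz":0.45,"roll":0,"claw":50},{"tx":0,"ty":0,"tz":0,"roll":0,"claw":50},{"tx":0,"ty":0,"tz":0,"roll":0,"claw":5},{"tx":0,"ty":0,"tz":0,"roll":0,"claw":5},{"tx":0,"ty":0,"tz":0,"roll":0,"claw":5},{"tx":0,"ty":0,"tz":0,"roll":0,"claw":5},{"tx":0,"ty":0,"tz":0,"roll":0,"claw":5}], "grip_force": 15}}

```text
time: 11.5
eef_pos: [0.5603, 0.1919, 0.0865]
orientation: [[-0.054, 0.999, 0.0], [0.999, 0.054, 0.0], [0.0, 0.0, -1.0]]
contact_force: [-0.2, -0.1, 2.9]
opening: 0.0139
finger_force: 15.0
```

Call:
{"method": "carry_out", "body": {"deltas": [{"tx":0,"ty":0.3,"tz":0,"roll":0,"claw":5},{"tx":0,"ty":0.3,"tz":0,"roll":0,"claw":5},{"tx":0,"ty":0.3,"tz":0,"roll":0,"claw":5},{"tx":0,"ty":0.3,"tz":0,"roll":0,"claw":5},{"tx":0,"ty":0.3,"tz":0,"roll":0,"claw":5},{"tx":0,"ty":0.3,"tz":0,"roll":0,"claw":5},{"tx":0,"ty":0.3,"tz":0,"roll":0,"claw":5},{"tx":0,"ty":0.2,"tz":0,"roll":0,"claw":5},{"tx":0,"ty":0.1,"tz":0,"roll":0,"claw":5},{"tx":0,"ty":0,"tz":0,"roll":0,"claw":5}]}}

```text
time: 12.75
eef_pos: [0.679, 0.1983, 0.0865]
orientation: [[-0.055, 0.999, -0.003], [0.999, 0.055, -0.001], [-0.0, -0.003, -1.0]]
contact_force: [-3.8, -1.3, 6.2]
opening: 0.014
finger_force: 15.0
```

Call:
{"method": "carry_out", "body": {"deltas": [{"tx":0,"ty":0.05,"tz":0,"roll":0,"claw":5},{"tx":0,"ty":0.05,"tz":0,"roll":0,"claw":5},{"tx":0,"ty":0,"tz":0,"roll":0,"claw":5}]}}

```text
time: 13.12
eef_pos: [0.6791, 0.1983, 0.0864]
orientation: [[-0.055, 0.998, -0.014], [0.998, 0.055, -0.002], [-0.001, -0.014, -1.0]]
contact_force: [-12.5, -2.6, 12.5]
opening: 0.014
finger_force: 15.0
```

Call:
{"method": "carry_out", "body": {"deltas": [{"tx":0,"ty":-0.06,"tz":0,"roll":0,"claw":50},{"tx":0,"ty":0,"tz":0,"roll":0,"claw":50},{"tx":0,"ty":0,"tz":-0.6,"roll":0,"claw":50},{"tx":0,"ty":0,"tz":-1,"roll":0,"claw":50},{"tx":0,"ty":0,"tz":-0.9,"roll":0,"claw":50},{"tx":0.2,"ty":-0.8,"tz":0,"roll":0,"claw":40},{"tx":0.2,"ty":-0.8,"tz":0,"roll":0,"claw":40},{"tx":0.2,"ty":-0.8,"tz":0,"roll":0,"claw":40},{"tx":0,"ty":0,"tz":0,"roll":1,"claw":40},{"tx":0,"ty":0,"tz":0,"roll":1,"claw":40}]}}

```text
time: 14.38
eef_pos: [0.5609, 0.2224, 0.2111]
orientation: [[0.295, 0.955, 0.002], [0.955, -0.295, 0.0], [0.001, 0.001, -1.0]]
contact_force: [0.3, -0.5, -0.7]
opening: 0.04
finger_force: 0.0
```

Call:
{"method": "carry_out", "body": {"deltas": [{"tx":0,"ty":0,"tz":0,"roll":1,"claw":40},{"tx":0,"ty":0,"tz":0,"roll":1,"claw":40},{"tx":0,"ty":0,"tz":0,"roll":1,"claw":40},{"tx":0,"ty":0,"tz":0,"roll":1,"claw":40},{"tx":0,"ty":0,"tz":0,"roll":1,"claw":40},{"tx":0,"ty":0,"tz":0,"roll":1,"claw":40},{"tx":0,"ty":0,"tz":0,"roll":1,"claw":40},{"tx":0,"ty":0,"tz":0,"roll":0,"claw":40},{"tx":0,"ty":0,"tz":0,"roll":0,"claw":40}]}}

```text
time: 15.5
eef_pos: [0.561, 0.2221, 0.2109]
orientation: [[0.998, 0.057, 0.0], [0.057, -0.998, 0.0], [0.0, -0.0, -1.0]]
contact_force: [0.3, -0.5, 1.0]
opening: 0.0398
finger_force: 0.0
```

Run:
```python
from h import *
c=cam('wrist'); cv2.imwrite('pics/w4.png',c['color']); np.savez('w4.npz',**c); print(-c['R'].T@c['t'])
c=cam('scene'); cv2.imwrite('pics/s4.png',c['color'])
for y in(.09,.03,-.03): go(*rig2w(0,y,(.561,.193,.058)),.037,3.3)
```

```text
[0.63343275 0.22528272 0.36284054]
to [0.556 0.283 0.037] shift now-axes [-0.03 -1.22  3.48] yaw 3.2 roll -0.01 t 15.6 tilt [0. 0.]
to [0.559 0.223 0.037] shift now-axes [-0.03 -0.02  3.48] yaw 3.2 roll -0.01 t 15.6 tilt [0. 0.]
to [0.563 0.163 0.037] shift now-axes [-0.03  1.18  3.48] yaw 3.2 roll -0.01 t 15.6 tilt [0. 0.]
```

View pics/w4.png

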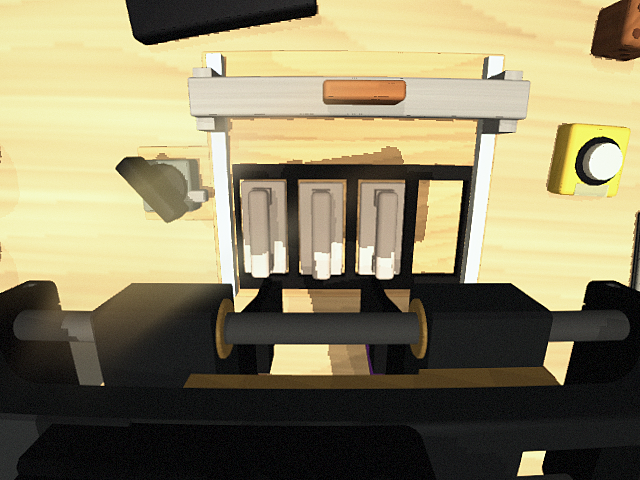

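The bar is fully back. The grip bars are at columns 261, 322 and 385 (rows 189-280), with the timer at (602,161).

Run:
```python
from h import *
d=np.load('w4.npz',allow_pickle=True); c={k:d[k] for k in d.files}; c['k1']=float(c['k1'])
for (u,v),(p,q) in (((261,189),(261,277)),((322,190),(322,279)),((385,190),(384,278))):
    a,b=world(c,u,v,z=.054),world(c,p,q,z=.054); m=(a+b)/2; print(m,np.linalg.norm(a-b),np.degrees(np.arctan2(*(a-b)[1::-1]))); go(m[0],m[1],.04,3.3)
    print(world(c,u,(v+q)/2))
print('timer',world(c,602,161,z=.038))
```

```text
[0.55681853 0.27697506 0.054     ] 0.08411431905936693 0.6429703220334144
to [0.557 0.277 0.04 ] shift now-axes [-0.02 -1.1   3.42] yaw 3.2 roll -0.01 t 15.6 tilt [0. 0.]
[0.55829228 0.27692085 0.05413392]
[0.55857358 0.22023057 0.054     ] 0.08504472367215772 3.307954161287816
to [0.559 0.22  0.04 ] shift now-axes [-0.05  0.03  3.42] yaw 3.2 roll -0.01 t 15.6 tilt [0. 0.]
[0.56026042 0.22033096 0.05490522]
[0.56242183 0.16217289 0.054     ] 0.08422115373457431 5.406516927639441
to [0.562 0.162 0.04 ] shift now-axes [-0.04  1.2   3.42] yaw 3.2 roll -0.01 t 15.6 tilt [0. 0.]
[0.56398557 0.16198814 0.05445866]
timer [ 0.64433168 -0.04386897  0.038     ]
```

Call:
{"method": "carry_out", "body": {"deltas": [{"tx":-0.04,"ty":0.01,"tz":0.9,"roll":0,"claw":40},{"tx":0,"ty":0,"tz":0.9,"roll":0,"claw":40},{"tx":0,"ty":0,"tz":0.9,"roll":0,"claw":40},{"tx":0,"ty":0,"tz":0.5,"roll":0,"claw":40},{"tx":0,"ty":0,"tz":0.25,"roll":0,"claw":40},{"tx":0,"ty":0,"tz":0,"roll":0,"claw":10},{"tx":0,"ty":0,"tz":0,"roll":0,"claw":10},{"tx":0,"ty":0,"tz":0,"roll":0,"claw":10},{"tx":0,"ty":0,"tz":0,"roll":0,"claw":10}], "grip_force": 25}}

```text
time: 16.73
eef_pos: [0.5597, 0.2217, 0.0399]
orientation: [[0.999, 0.054, 0.003], [0.054, -0.999, 0.001], [0.003, -0.001, -1.0]]
contact_force: [1.1, 0.3, 3.7]
opening: 0.018
finger_force: 2.5
```

Call:
{"method": "carry_out", "body": {"deltas": [{"tx":0,"ty":0,"tz":-0.3,"roll":0,"claw":10},{"tx":0,"ty":0,"tz":-0.4,"roll":0,"claw":10},{"tx":0,"ty":0,"tz":-0.6,"roll":0,"claw":10},{"tx":0,"ty":0,"tz":-0.6,"roll":0,"claw":10},{"tx":0,"ty":0,"tz":-0.4,"roll":0,"claw":10}]}}

```text
time: 17.35
eef_pos: [0.5589, 0.2214, 0.1559]
orientation: [[0.999, 0.055, 0.002], [0.055, -0.999, 0.0], [0.002, -0.0, -1.0]]
contact_force: [0.5, -0.6, -2.4]
opening: 0.0174
finger_force: 25.0
```

```bash
cat >> h.py <<'E'
def mat2w(x,y,m=(.504,-.263,.18)): return rig2w(x,y,m)
E
python3 - <<'E'
from h import *
s=r.get_state(); print(s['joint_pos'][[0,5]])
for y in (-.07,0,.07): go(*mat2w(0,y),.155,10.4)
E
```

```text
[0.1915651  1.70786307]
to [ 0.517 -0.332  0.155] shift now-axes [-1.45e+00  1.10e+01  1.00e-02] yaw 3.1 roll -0.73 t 17.4 tilt [0.002 0.   ]
to [ 0.504 -0.263  0.155] shift now-axes [-1.63  9.61  0.01] yaw 3.1 roll -0.73 t 17.4 tilt [0.002 0.   ]
to [ 0.491 -0.194  0.155] shift now-axes [-1.8   8.23  0.01] yaw 3.1 roll -0.73 t 17.4 tilt [0.002 0.   ]
```

Call:
{"method": "carry_out", "body": {"deltas": [{"tx":-0.12,"ty":0.5,"tz":0,"roll":0,"claw":10},{"tx":-0.12,"ty":0.9,"tz":0,"roll":0,"claw":10},{"tx":-0.12,"ty":0.9,"tz":0,"roll":0,"claw":10},{"tx":-0.12,"ty":0.9,"tz":0,"roll":0,"claw":10},{"tx":-0.12,"ty":0.9,"tz":0,"roll":0,"claw":10},{"tx":-0.12,"ty":0.9,"tz":0,"roll":0,"claw":10},{"tx":-0.12,"ty":0.9,"tz":0,"roll":0,"claw":10},{"tx":-0.12,"ty":0.9,"tz":0,"roll":0,"claw":10},{"tx":-0.12,"ty":0.9,"tz":0,"roll":0,"claw":10},{"tx":-0.12,"ty":0.9,"tz":0,"roll":0,"claw":10}]}}

```text
time: 18.6
eef_pos: [0.5216, -0.2126, 0.1543]
orientation: [[0.999, 0.054, 0.0], [0.054, -0.999, -0.0], [0.0, 0.0, -1.0]]
contact_force: [0.2, 0.7, -1.7]
opening: 0.0179
finger_force: 25.0
```

Call:
{"method": "carry_out", "body": {"deltas": [{"tx":-0.12,"ty":0.9,"tz":0,"roll":0,"claw":10},{"tx":-0.12,"ty":0.9,"tz":0,"roll":0,"claw":10},{"tx":0,"ty":0.5,"tz":0,"roll":-0.7,"claw":10},{"tx":0,"ty":0,"tz":0,"roll":0,"claw":10}]}}

```text
time: 19.1
eef_pos: [0.5163, -0.3288, 0.1542]
orientation: [[0.985, 0.172, 0.001], [0.172, -0.985, -0.001], [0.001, 0.001, -1.0]]
contact_force: [0.0, -0.0, -1.5]
opening: 0.0178
finger_force: 25.0
```

Run:
```python
from h import *
c=cam('wrist'); cv2.imwrite('pics/w5.png',c['color']); np.savez('w5.npz',**c); print(-c['R'].T@c['t'])
go(*mat2w(0,-.07),.042,10.4)
```

```text
[ 0.58764844 -0.31706044  0.30614439]
to [ 0.517 -0.332  0.042] shift now-axes [-0.01  0.1   2.24] yaw 9.9 roll -0.05 t 19.1 tilt [-0.     0.001]
```

View pics/w5.png

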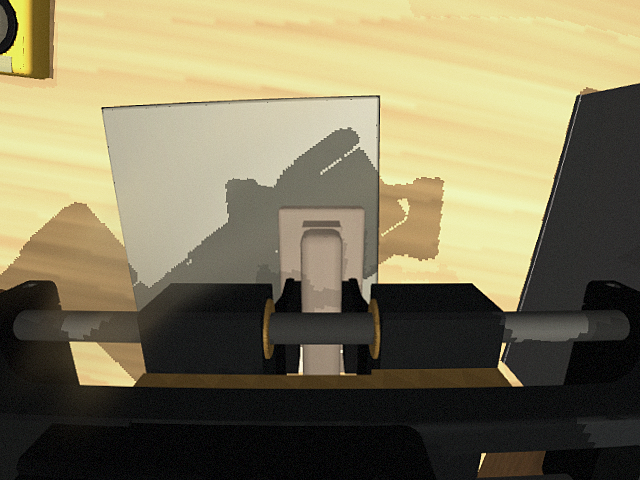

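The mat's far corners are at (103,108) and (380,96), and the held pull is at column 321.

Run:
```python
from h import *
d=np.load('w5.npz',allow_pickle=True); c={k:d[k] for k in d.files}; c['k1']=float(c['k1'])
A,B,C,D=[world(c,*p,z=.012)[:2] for p in((103,108),(380,96),(379,260),(135,272))]; print(A,B,C,D)
print(np.linalg.norm(A-B),np.degrees(np.arctan2(*(A-B)[::-1]))-90,np.degrees(np.arctan2(*(B-C)[::-1])),np.degrees(np.arctan2(*(A-D)[::-1])))
u=(A-B)/np.linalg.norm(A-B); n=np.array([u[1],-u[0]]); ctr=(A+B)/2-n*.115; print(ctr)
```

```text
[ 0.59387174 -0.13347479] [ 0.63991618 -0.35641886] [ 0.50454165 -0.38508503] [ 0.4542695  -0.16594408]
0.2276491749547718 11.669179484526367 11.956026167479356 13.09331508993515
[ 0.50427081 -0.26820679]
```

Call:
{"method": "carry_out", "body": {"deltas": [{"tx":0.02,"ty":0.13,"tz":0.5,"roll":-0.2,"claw":10},{"tx":0,"ty":0,"tz":0.7,"roll":0,"claw":10},{"tx":0,"ty":0,"tz":0.6,"roll":0,"claw":10},{"tx":0,"ty":0,"tz":0.3,"roll":0,"claw":10},{"tx":0,"ty":0,"tz":0.1,"roll":0,"claw":10},{"tx":0,"ty":0,"tz":0,"roll":0,"claw":10}]}}

```text
time: 19.9
eef_pos: [0.519, -0.3328, 0.0442]
orientation: [[0.978, 0.21, 0.001], [0.21, -0.978, -0.001], [0.0, 0.001, -1.0]]
contact_force: [-0.8, 0.3, -0.5]
opening: 0.0175
finger_force: 25.0
```

Call:
{"method": "carry_out", "body": {"deltas": [{"tx":0,"ty":0,"tz":0.05,"roll":0,"claw":10},{"tx":0,"ty":0,"tz":0,"roll":0,"claw":10},{"tx":0,"ty":0,"tz":0,"roll":0,"claw":40},{"tx":0,"ty":0,"tz":0,"roll":0,"claw":40},{"tx":0,"ty":0,"tz":-0.3,"roll":0,"claw":40},{"tx":0,"ty":0,"tz":-0.6,"roll":0,"claw":40},{"tx":0,"ty":0,"tz":-0.9,"roll":0,"claw":40},{"tx":0,"ty":0,"tz":-0.9,"roll":0.9,"claw":40}]}}

```text
time: 20.9
eef_pos: [0.5184, -0.3328, 0.1781]
orientation: [[0.999, 0.05, 0.0], [0.05, -0.999, -0.0], [0.0, 0.0, -1.0]]
contact_force: [-0.0, -0.3, -0.1]
opening: 0.0399
finger_force: 0.0
```

Call:
{"method": "carry_out", "body": {"deltas": [{"tx":0.13,"ty":-0.9,"tz":0,"roll":0,"claw":40},{"tx":0.13,"ty":-0.9,"tz":0,"roll":0,"claw":40},{"tx":0.13,"ty":-0.9,"tz":0,"roll":0,"claw":40},{"tx":0.13,"ty":-0.9,"tz":0,"roll":0,"claw":40},{"tx":0.13,"ty":-0.9,"tz":0,"roll":0,"claw":40},{"tx":0.13,"ty":-0.9,"tz":0,"roll":0,"claw":40},{"tx":0.13,"ty":-0.9,"tz":0,"roll":0,"claw":40},{"tx":0.13,"ty":-0.9,"tz":0,"roll":0,"claw":40},{"tx":0.13,"ty":-0.9,"tz":0,"roll":0,"claw":40},{"tx":0.13,"ty":-0.9,"tz":0,"roll":0,"claw":40}]}}

```text
time: 22.15
eef_pos: [0.5591, 0.1214, 0.1772]
orientation: [[0.999, 0.054, 0.001], [0.054, -0.999, -0.0], [0.001, 0.0, -1.0]]
contact_force: [0.1, -0.1, 0.1]
opening: 0.04
finger_force: 0.0
```

Call:
{"method": "carry_out", "body": {"deltas": [{"tx":0.1,"ty":-0.85,"tz":0,"roll":0,"claw":40},{"tx":0,"ty":0,"tz":0,"roll":0,"claw":40}]}}

```text
time: 22.4
eef_pos: [0.5616, 0.1655, 0.1771]
orientation: [[0.998, 0.059, 0.002], [0.059, -0.998, 0.001], [0.002, -0.001, -1.0]]
contact_force: [0.4, -1.3, -0.0]
opening: 0.0397
finger_force: 0.0
```

Run:
```python
from h import *
c=cam('wrist'); w=c['color']; s=cam('scene')['color']
o=np.hstack([w[:300,100:500],cv2.resize(s[200:400,110:410],(400,300))[:, :]]); cv2.imwrite('pics/c6.png',o); np.savez('w6.npz',**c)
go(.5625,.1625,.040,3.3); go(.557,.279,.04,3.3)
```

```text
to [0.562 0.162 0.04 ] shift now-axes [0.02 0.01 2.73] yaw 3.2 roll -0.01 t 22.5 tilt [ 0.001 -0.   ]
to [0.557 0.279 0.04 ] shift now-axes [ 0.04 -2.33  2.73] yaw 3.2 roll -0.01 t 22.5 tilt [ 0.001 -0.   ]
```

View pics/c6.png

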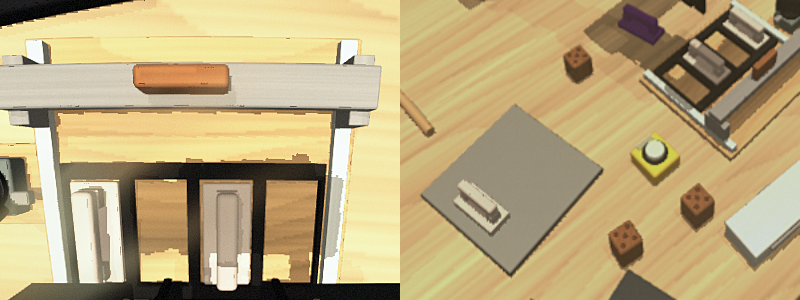

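One pull is lying well on the mat, and pull1 is beneath the tool at (325,235). I'll grasp it.

Call:
{"method": "carry_out", "body": {"deltas": [{"tx":0.02,"ty":0.01,"tz":0.7,"roll":0,"claw":40},{"tx":0,"ty":0,"tz":0.9,"roll":0,"claw":40},{"tx":0,"ty":0,"tz":0.7,"roll":0,"claw":40},{"tx":0,"ty":0,"tz":0.4,"roll":0,"claw":40},{"tx":0,"ty":0,"tz":0,"roll":0,"claw":10},{"tx":0,"ty":0,"tz":0,"roll":0,"claw":10},{"tx":0,"ty":0,"tz":0,"roll":0,"claw":10},{"tx":0,"ty":0,"tz":0,"roll":0,"claw":10},{"tx":0,"ty":0,"tz":0,"roll":0,"claw":10}], "grip_force": 25}}

```text
time: 23.62
eef_pos: [0.5637, 0.1619, 0.0424]
orientation: [[0.998, 0.055, 0.003], [0.055, -0.998, -0.0], [0.003, 0.001, -1.0]]
contact_force: [0.4, -2.7, 5.9]
opening: 0.0178
finger_force: 25.0
```

Call:
{"method": "carry_out", "body": {"deltas": [{"tx":0,"ty":0,"tz":-0.3,"roll":0,"claw":10},{"tx":0,"ty":0,"tz":-0.4,"roll":0,"claw":10},{"tx":0,"ty":0,"tz":-0.6,"roll":0,"claw":10},{"tx":0,"ty":0,"tz":-0.6,"roll":0,"claw":10},{"tx":0,"ty":0,"tz":-0.4,"roll":0,"claw":10}]}}

```text
time: 24.25
eef_pos: [0.5627, 0.1627, 0.1581]
orientation: [[0.998, 0.055, 0.001], [0.055, -0.998, 0.001], [0.001, -0.001, -1.0]]
contact_force: [-0.2, 0.3, -1.9]
opening: 0.0178
finger_force: 25.0
```

Run:
```python
from h import *
M=(.504,-.267,.204)
for y in (0,.07): go(*rig2w(0,y,M),.155,3.3)
```

```text
to [ 0.504 -0.267  0.155] shift now-axes [-1.64  8.52  0.05] yaw 3.1 roll -0.02 t 24.2 tilt [0.001 0.001]
to [ 0.49  -0.198  0.155] shift now-axes [-1.85  7.13  0.05] yaw 3.1 roll -0.02 t 24.2 tilt [0.001 0.001]
```

Call:
{"method": "carry_out", "body": {"deltas": [{"tx":-0.16,"ty":0.5,"tz":0,"roll":0,"claw":10},{"tx":-0.16,"ty":0.9,"tz":0,"roll":0,"claw":10},{"tx":-0.16,"ty":0.9,"tz":0,"roll":0,"claw":10},{"tx":-0.16,"ty":0.9,"tz":0,"roll":0,"claw":10},{"tx":-0.16,"ty":0.9,"tz":0,"roll":0,"claw":10},{"tx":-0.16,"ty":0.9,"tz":0,"roll":0,"claw":10},{"tx":-0.16,"ty":0.9,"tz":0,"roll":0,"claw":10},{"tx":-0.16,"ty":0.9,"tz":0,"roll":0,"claw":10},{"tx":-0.16,"ty":0.9,"tz":0,"roll":0,"claw":10},{"tx":-0.2,"ty":0.8,"tz":0,"roll":0,"claw":10}]}}

```text
time: 25.5
eef_pos: [0.5038, -0.2678, 0.1566]
orientation: [[0.999, 0.054, 0.001], [0.054, -0.999, 0.0], [0.001, -0.0, -1.0]]
contact_force: [0.7, -0.1, -1.7]
opening: 0.0174
finger_force: 25.0
```

Call:
{"method": "carry_out", "body": {"deltas": [{"tx":0,"ty":0,"tz":0,"roll":-0.85,"claw":10},{"tx":0,"ty":0,"tz":0,"roll":0,"claw":10},{"tx":0,"ty":0,"tz":0,"roll":0,"claw":10}]}}

```text
time: 25.88
eef_pos: [0.5039, -0.2657, 0.1562]
orientation: [[0.98, 0.2, -0.0], [0.2, -0.98, 0.001], [-0.0, -0.001, -1.0]]
contact_force: [0.3, -0.4, -1.4]
opening: 0.0176
finger_force: 25.0
```

Run:
```python
from h import *
M=(.504,-.267,.204)
go(*rig2w(0,0,M),.0445,11.7)
c=cam('wrist'); cv2.imwrite('pics/w7.png',c['color']); np.savez('w7.npz',**c)
```

```text
to [ 0.504 -0.267  0.044] shift now-axes [-0.    0.03  2.23] yaw 11.5 roll -0.02 t 25.9 tilt [-0.     0.001]
```

View pics/w7.png

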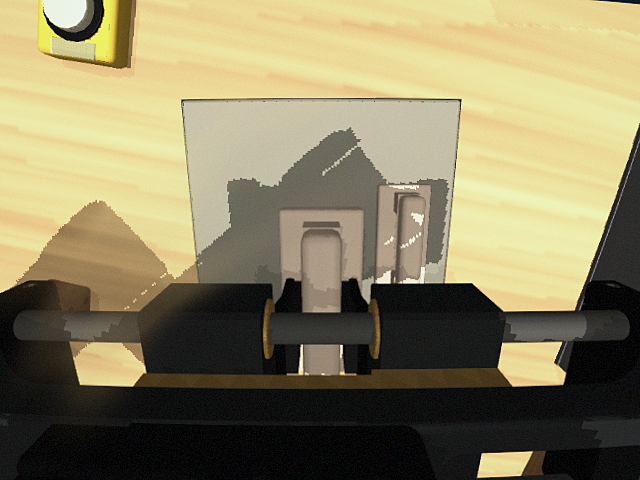

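The first pull lies at (402,235), clear of the held one, so I'll lower this one.

Call:
{"method": "carry_out", "body": {"deltas": [{"tx":0,"ty":0.03,"tz":0.5,"roll":0,"claw":10},{"tx":0,"ty":0,"tz":0.7,"roll":0,"claw":10},{"tx":0,"ty":0,"tz":0.6,"roll":0,"claw":10},{"tx":0,"ty":0,"tz":0.3,"roll":0,"claw":10},{"tx":0,"ty":0,"tz":0.1,"roll":0,"claw":10},{"tx":0,"ty":0,"tz":0.04,"roll":0,"claw":10},{"tx":0,"ty":0,"tz":0,"roll":0,"claw":10},{"tx":0,"ty":0,"tz":0,"roll":0,"claw":10}]}}

```text
time: 26.92
eef_pos: [0.5047, -0.2685, 0.0449]
orientation: [[0.98, 0.201, 0.001], [0.201, -0.98, -0.001], [0.001, 0.001, -1.0]]
contact_force: [0.2, 0.5, -1.2]
opening: 0.0177
finger_force: 25.0
```

Call:
{"method": "carry_out", "body": {"deltas": [{"tx":0,"ty":0,"tz":0.03,"roll":0,"claw":10},{"tx":0,"ty":0,"tz":0,"roll":0,"claw":10},{"tx":0,"ty":0,"tz":0,"roll":0,"claw":40},{"tx":0,"ty":0,"tz":0,"roll":0,"claw":40},{"tx":0,"ty":0,"tz":-0.3,"roll":0,"claw":40},{"tx":0,"ty":0,"tz":-0.6,"roll":0,"claw":40},{"tx":0,"ty":0,"tz":-0.9,"roll":0,"claw":40},{"tx":0,"ty":0,"tz":-0.9,"roll":0.85,"claw":40}]}}

```text
time: 27.92
eef_pos: [0.5041, -0.268, 0.1794]
orientation: [[0.999, 0.05, 0.0], [0.05, -0.999, 0.0], [0.0, -0.0, -1.0]]
contact_force: [0.1, -0.6, -0.3]
opening: 0.0398
finger_force: 0.0
```

Call:
{"method": "carry_out", "body": {"deltas": [{"tx":0.14,"ty":-0.9,"tz":0,"roll":0,"claw":40},{"tx":0.14,"ty":-0.9,"tz":0,"roll":0,"claw":40},{"tx":0.14,"ty":-0.9,"tz":0,"roll":0,"claw":40},{"tx":0.14,"ty":-0.9,"tz":0,"roll":0,"claw":40},{"tx":0.14,"ty":-0.9,"tz":0,"roll":0,"claw":40},{"tx":0.14,"ty":-0.9,"tz":0,"roll":0,"claw":40},{"tx":0.14,"ty":-0.9,"tz":0,"roll":0,"claw":40},{"tx":0.14,"ty":-0.9,"tz":0,"roll":0,"claw":40},{"tx":0.14,"ty":-0.9,"tz":0,"roll":0,"claw":40},{"tx":0.14,"ty":-0.9,"tz":0,"roll":0,"claw":40}]}}

```text
time: 29.18
eef_pos: [0.5497, 0.1866, 0.1785]
orientation: [[0.999, 0.055, 0.001], [0.055, -0.999, 0.0], [0.001, 0.0, -1.0]]
contact_force: [-1.1, -0.1, 0.1]
opening: 0.04
finger_force: 0.0
```

Call:
{"method": "carry_out", "body": {"deltas": [{"tx":0.14,"ty":-0.9,"tz":0,"roll":0,"claw":40},{"tx":0.14,"ty":-0.9,"tz":0,"roll":0,"claw":40},{"tx":0,"ty":0,"tz":0,"roll":0,"claw":40},{"tx":0,"ty":0,"tz":0,"roll":0,"claw":40}]}}

```text
time: 29.68
eef_pos: [0.5583, 0.2754, 0.1779]
orientation: [[0.998, 0.055, -0.0], [0.055, -0.998, -0.001], [-0.0, 0.001, -1.0]]
contact_force: [-0.6, 0.5, 0.9]
opening: 0.04
finger_force: 0.0
```

Run:
```python
from h import *
c=cam('wrist'); w=c['color']; s=cam('scene')['color']
o=np.hstack([w[:300,100:500],cv2.resize(s[200:400,110:410],(400,300))[:, :]]); cv2.imwrite('pics/c8.png',o); np.savez('w8.npz',**c)
go(.557,.279,.04,3.3)
```

```text
to [0.557 0.279 0.04 ] shift now-axes [-0.02 -0.09  2.76] yaw 3.1 roll -0.02 t 29.8 tilt [-0.001 -0.   ]
```

View pics/c8.png

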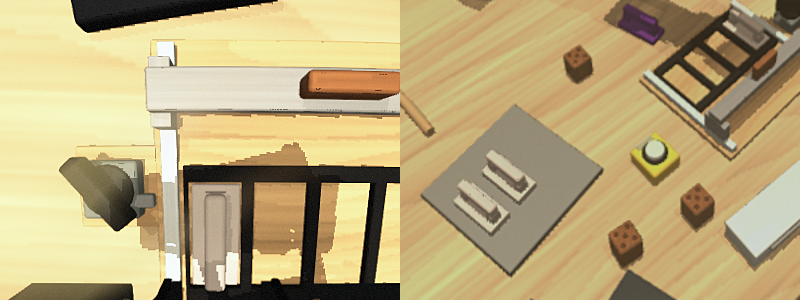

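Both pulls on the mat are fine, and pull3 is under the tool at (315,240). I'll grasp it.

Call:
{"method": "carry_out", "body": {"deltas": [{"tx":-0.02,"ty":-0.08,"tz":0.7,"roll":0,"claw":40},{"tx":0,"ty":0,"tz":0.9,"roll":0,"claw":40},{"tx":0,"ty":0,"tz":0.7,"roll":0,"claw":40},{"tx":0,"ty":0,"tz":0.42,"roll":0,"claw":40},{"tx":0,"ty":0,"tz":0,"roll":0,"claw":10},{"tx":0,"ty":0,"tz":0,"roll":0,"claw":10},{"tx":0,"ty":0,"tz":0,"roll":0,"claw":10},{"tx":0,"ty":0,"tz":0,"roll":0,"claw":10},{"tx":0,"ty":0,"tz":0,"roll":0,"claw":10}], "grip_force": 25}}

```text
time: 30.9
eef_pos: [0.5586, 0.2798, 0.043]
orientation: [[0.999, 0.055, 0.003], [0.055, -0.999, 0.0], [0.003, -0.0, -1.0]]
contact_force: [-0.5, -0.5, 6.2]
opening: 0.0176
finger_force: 25.0
```

Call:
{"method": "carry_out", "body": {"deltas": [{"tx":0,"ty":0,"tz":-0.3,"roll":0,"claw":10},{"tx":0,"ty":0,"tz":-0.4,"roll":0,"claw":10},{"tx":0,"ty":0,"tz":-0.6,"roll":0,"claw":10},{"tx":0,"ty":0,"tz":-0.6,"roll":0,"claw":10},{"tx":0,"ty":0,"tz":-0.4,"roll":0,"claw":10}]}}

```text
time: 31.52
eef_pos: [0.558, 0.28, 0.1595]
orientation: [[0.999, 0.055, 0.003], [0.055, -0.999, 0.001], [0.003, -0.001, -1.0]]
contact_force: [0.1, 0.3, -1.5]
opening: 0.018
finger_force: 25.0
```

Run:
```python
from h import *
M=(.504,-.267,.204)
for y in (0,.07): go(*rig2w(0,y,M),.155,3.3)
```

```text
to [ 0.504 -0.267  0.155] shift now-axes [-1.68 10.86  0.08] yaw 3.1 roll -0.02 t 31.5 tilt [0.003 0.001]
to [ 0.49  -0.198  0.155] shift now-axes [-1.88  9.48  0.08] yaw 3.1 roll -0.02 t 31.5 tilt [0.003 0.001]
```

Call:
{"method": "carry_out", "body": {"deltas": [{"tx":-0.17,"ty":0.5,"tz":0,"roll":0,"claw":10},{"tx":-0.17,"ty":0.9,"tz":0,"roll":0,"claw":10},{"tx":-0.17,"ty":0.9,"tz":0,"roll":0,"claw":10},{"tx":-0.17,"ty":0.9,"tz":0,"roll":0,"claw":10},{"tx":-0.17,"ty":0.9,"tz":0,"roll":0,"claw":10},{"tx":-0.17,"ty":0.9,"tz":0,"roll":0,"claw":10},{"tx":-0.17,"ty":0.9,"tz":0,"roll":0,"claw":10},{"tx":-0.17,"ty":0.9,"tz":0,"roll":0,"claw":10},{"tx":-0.17,"ty":0.9,"tz":0,"roll":0,"claw":10},{"tx":-0.17,"ty":0.9,"tz":0,"roll":0,"claw":10}]}}

```text
time: 32.78
eef_pos: [0.4959, -0.1559, 0.1578]
orientation: [[0.999, 0.054, 0.001], [0.054, -0.999, -0.001], [0.001, 0.001, -1.0]]
contact_force: [-0.1, -0.6, -1.1]
opening: 0.0177
finger_force: 25.0
```

Call:
{"method": "carry_out", "body": {"deltas": [{"tx":-0.18,"ty":0.88,"tz":0,"roll":0,"claw":10},{"tx":0,"ty":0,"tz":0,"roll":-0.85,"claw":10},{"tx":0,"ty":0,"tz":0,"roll":0,"claw":10},{"tx":0,"ty":0,"tz":0,"roll":0,"claw":10}]}}

```text
time: 33.28
eef_pos: [0.4894, -0.1982, 0.1571]
orientation: [[0.98, 0.2, 0.0], [0.2, -0.98, -0.0], [0.0, 0.0, -1.0]]
contact_force: [-0.1, -0.6, -1.2]
opening: 0.0179
finger_force: 25.0
```

Run:
```python
from h import *
M=(.504,-.267,.204)
go(*rig2w(0,.07,M),.045,11.7)
c=cam('wrist'); s=cam('side')['color']; o=np.hstack([c['color'][:300,100:500],cv2.resize(s[110:260,200:400],(400,300))]); cv2.imwrite('pics/c9.png',o)
```

```text
to [ 0.49  -0.198  0.045] shift now-axes [0.01 0.01 2.24] yaw 11.5 roll -0.02 t 33.3 tilt [ 0. -0.]
```

View pics/c9.png

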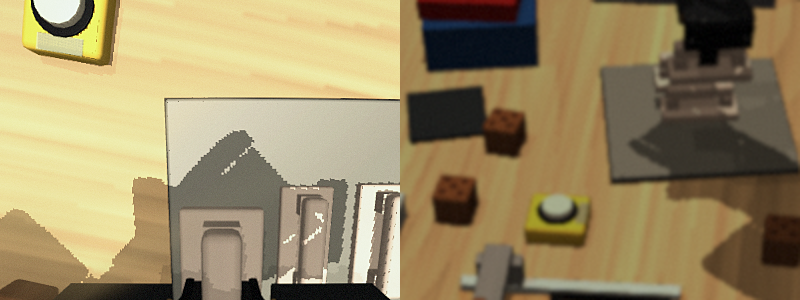

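The held pull (at column 320 of the full frame) clears its neighbour and will land inside the mat. I'll lower it.

Call:
{"method": "carry_out", "body": {"deltas": [{"tx":0,"ty":0.02,"tz":0.5,"roll":0,"claw":10},{"tx":0,"ty":0,"tz":0.7,"roll":0,"claw":10},{"tx":0,"ty":0,"tz":0.6,"roll":0,"claw":10},{"tx":0,"ty":0,"tz":0.3,"roll":0,"claw":10},{"tx":0,"ty":0,"tz":0.1,"roll":0,"claw":10},{"tx":0,"ty":0,"tz":0.04,"roll":0,"claw":10},{"tx":0,"ty":0,"tz":0,"roll":0,"claw":10},{"tx":0,"ty":0,"tz":0,"roll":0,"claw":10}]}}

```text
time: 34.38
eef_pos: [0.4901, -0.2001, 0.0453]
orientation: [[0.98, 0.201, 0.001], [0.201, -0.98, -0.001], [0.001, 0.001, -1.0]]
contact_force: [-0.3, 0.7, -1.1]
opening: 0.0176
finger_force: 25.0
```

Call:
{"method": "carry_out", "body": {"deltas": [{"tx":0,"ty":0,"tz":0.03,"roll":0,"claw":10},{"tx":0,"ty":0,"tz":0,"roll":0,"claw":10},{"tx":0,"ty":0,"tz":0,"roll":0,"claw":40},{"tx":0,"ty":0,"tz":0,"roll":0,"claw":40},{"tx":0,"ty":0,"tz":-0.3,"roll":0,"claw":40},{"tx":0,"ty":0,"tz":-0.6,"roll":0,"claw":40},{"tx":0,"ty":0,"tz":-0.9,"roll":0,"claw":40},{"tx":0,"ty":0,"tz":-0.9,"roll":0,"claw":40},{"tx":0,"ty":0,"tz":-0.5,"roll":0,"claw":50}]}}

```text
time: 35.5
eef_pos: [0.4904, -0.2003, 0.2064]
orientation: [[0.979, 0.201, 0.004], [0.202, -0.979, -0.003], [0.003, 0.003, -1.0]]
contact_force: [0.7, 0.1, -0.4]
opening: 0.0441
finger_force: 0.0
```

Run:
```python
from h import *
go(.680,.199,.086,93.2)
```

```text
to [0.68  0.199 0.086] shift now-axes [ 5.32 -7.07  2.4 ] yaw 11.6 roll -8.16 t 35.5 tilt [ 0.004 -0.003]
```

Call:
{"method": "carry_out", "body": {"deltas": [{"tx":0.53,"ty":-0.7,"tz":0,"roll":0,"claw":50},{"tx":0.53,"ty":-0.7,"tz":0,"roll":0,"claw":50},{"tx":0.53,"ty":-0.7,"tz":0,"roll":0,"claw":50},{"tx":0.53,"ty":-0.7,"tz":0,"roll":0,"claw":50},{"tx":0.53,"ty":-0.7,"tz":0,"roll":0,"claw":50},{"tx":0.53,"ty":-0.7,"tz":0,"roll":0,"claw":50},{"tx":0.53,"ty":-0.7,"tz":0,"roll":0,"claw":50},{"tx":0.53,"ty":-0.7,"tz":0,"roll":0,"claw":50},{"tx":0.53,"ty":-0.7,"tz":0,"roll":0,"claw":50},{"tx":0.53,"ty":-0.7,"tz":0,"roll":0,"claw":50}]}}

```text
time: 36.75
eef_pos: [0.679, 0.1978, 0.2039]
orientation: [[0.979, 0.202, 0.0], [0.202, -0.979, -0.0], [0.0, 0.0, -1.0]]
contact_force: [0.3, 0.2, 0.3]
opening: 0.0496
finger_force: 0.0
```

Call:
{"method": "carry_out", "body": {"deltas": [{"tx":0,"ty":0,"tz":0,"roll":-1,"claw":50},{"tx":0,"ty":0,"tz":0,"roll":-1,"claw":50},{"tx":0,"ty":0,"tz":0,"roll":-1,"claw":50},{"tx":0,"ty":0,"tz":0,"roll":-1,"claw":50},{"tx":0,"ty":0,"tz":0,"roll":-1,"claw":50},{"tx":0,"ty":0,"tz":0,"roll":-1,"claw":50},{"tx":0,"ty":0,"tz":0,"roll":-1,"claw":50},{"tx":0,"ty":0,"tz":0,"roll":-1,"claw":50},{"tx":0,"ty":0,"tz":0,"roll":-0.16,"claw":50},{"tx":0,"ty":0,"tz":0,"roll":0,"claw":50}]}}

```text
time: 38.0
eef_pos: [0.6786, 0.1964, 0.2034]
orientation: [[-0.054, 0.999, 0.0], [0.999, 0.054, 0.0], [0.0, 0.0, -1.0]]
contact_force: [-0.2, 0.0, -0.1]
opening: 0.0501
finger_force: 0.0
```

Run:
```python
from h import *
go(.680,.199,.087,93.2)
s=cam('scene')['color']; cv2.imwrite('pics/s10.png',cv2.resize(s[200:400,110:410],(750,500)))
```

```text
to [0.68  0.199 0.087] shift now-axes [0.05 0.03 2.33] yaw 93.1 roll -0.01 t 38.0 tilt [0. 0.]
```

View pics/s10.png

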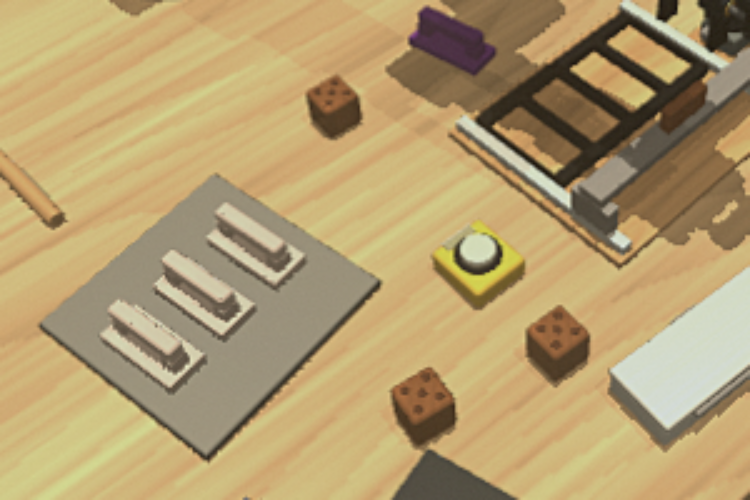

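All three pulls are on the mat with clear gaps, around (150,340), (203,290) and (255,245). Next I'll slide the bar home.

Call:
{"method": "carry_out", "body": {"deltas": [{"tx":0.05,"ty":0.03,"tz":0.7,"roll":0,"claw":50},{"tx":0,"ty":0,"tz":0.7,"roll":0,"claw":50},{"tx":0,"ty":0,"tz":0.6,"roll":0,"claw":50},{"tx":0,"ty":0,"tz":0.33,"roll":0,"claw":50},{"tx":0,"ty":0,"tz":0,"roll":0,"claw":5},{"tx":0,"ty":0,"tz":0,"roll":0,"claw":5},{"tx":0,"ty":0,"tz":0,"roll":0,"claw":5},{"tx":0,"ty":0,"tz":0,"roll":0,"claw":5},{"tx":0,"ty":0,"tz":0,"roll":0,"claw":5},{"tx":0,"ty":0,"tz":0,"roll":0,"claw":5}], "grip_force": 15}}

```text
time: 39.3
eef_pos: [0.679, 0.199, 0.0874]
orientation: [[-0.056, 0.998, -0.002], [0.998, 0.056, -0.0], [-0.0, -0.002, -1.0]]
contact_force: [-3.8, -0.8, 4.9]
opening: 0.0135
finger_force: 15.0
```

Call:
{"method": "carry_out", "body": {"deltas": [{"tx":0,"ty":-0.3,"tz":0,"roll":0,"claw":5},{"tx":0,"ty":-0.3,"tz":0,"roll":0,"claw":5},{"tx":0,"ty":-0.3,"tz":0,"roll":0,"claw":5},{"tx":0,"ty":-0.3,"tz":0,"roll":0,"claw":5},{"tx":0,"ty":-0.3,"tz":0,"roll":0,"claw":5},{"tx":0,"ty":-0.3,"tz":0,"roll":0,"claw":5},{"tx":0,"ty":-0.3,"tz":0,"roll":0,"claw":5},{"tx":0,"ty":-0.2,"tz":0,"roll":0,"claw":5},{"tx":0,"ty":-0.1,"tz":0,"roll":0,"claw":5},{"tx":0,"ty":-0.05,"tz":0,"roll":0,"claw":5}]}}

```text
time: 40.55
eef_pos: [0.5591, 0.1926, 0.0874]
orientation: [[-0.056, 0.998, 0.003], [0.998, 0.056, 0.001], [0.001, 0.003, -1.0]]
contact_force: [5.4, 2.7, 3.0]
opening: 0.0141
finger_force: 15.0
```

Call:
{"method": "carry_out", "body": {"deltas": [{"tx":0,"ty":0,"tz":0,"roll":0,"claw":5},{"tx":0,"ty":0,"tz":0,"roll":0,"claw":5}]}}

```text
time: 40.8
eef_pos: [0.5591, 0.1926, 0.0874]
orientation: [[-0.056, 0.998, 0.003], [0.998, 0.056, 0.001], [0.001, 0.003, -1.0]]
contact_force: [1.9, 2.6, 6.5]
opening: 0.0138
finger_force: 15.0
```

Call:
{"method": "carry_out", "body": {"deltas": [{"tx":0,"ty":-0.06,"tz":0,"roll":0,"claw":5},{"tx":0,"ty":0,"tz":0,"roll":0,"claw":5}]}}

```text
time: 41.05
eef_pos: [0.5591, 0.1926, 0.0874]
orientation: [[-0.056, 0.998, 0.009], [0.998, 0.056, 0.002], [0.001, 0.009, -1.0]]
contact_force: [6.8, 3.1, 1.2]
opening: 0.014
finger_force: 15.1
```

Call:
{"method": "carry_out", "body": {"deltas": [{"tx":0,"ty":0.06,"tz":0,"roll":0,"claw":50},{"tx":0,"ty":0,"tz":0,"roll":0,"claw":50},{"tx":0,"ty":0,"tz":0,"roll":0,"claw":50},{"tx":0,"ty":0,"tz":-0.6,"roll":0,"claw":50},{"tx":0,"ty":0,"tz":-1,"roll":0,"claw":50},{"tx":0,"ty":0,"tz":-0.8,"roll":0,"claw":50}]}}

```text
time: 41.8
eef_pos: [0.5572, 0.192, 0.2077]
orientation: [[-0.056, 0.998, -0.001], [0.998, 0.056, -0.0], [-0.0, -0.001, -1.0]]
contact_force: [0.5, -0.1, -1.0]
opening: 0.0494
finger_force: 0.0
```

Run:
```python
from h import *
go(.5932,.3752,.059,223.5)
```

```text
to [0.593 0.375 0.059] shift now-axes [3.62 0.93 2.97] yaw 93.2 roll -13.03 t 41.8 tilt [-0.001 -0.   ]
```

Call:
{"method": "carry_out", "body": {"deltas": [{"tx":0.9,"ty":0.23,"tz":0,"roll":0,"claw":50},{"tx":0.9,"ty":0.23,"tz":0,"roll":0,"claw":50},{"tx":0.9,"ty":0.23,"tz":0,"roll":0,"claw":50},{"tx":0.92,"ty":0.24,"tz":0,"roll":0,"claw":50},{"tx":0,"ty":0,"tz":0,"roll":-1,"claw":50},{"tx":0,"ty":0,"tz":0,"roll":-1,"claw":50},{"tx":0,"ty":0,"tz":0,"roll":-1,"claw":50},{"tx":0,"ty":0,"tz":0,"roll":-1,"claw":50},{"tx":0,"ty":0,"tz":0,"roll":-1,"claw":50},{"tx":0,"ty":0,"tz":0,"roll":-1,"claw":50}]}}

```text
time: 43.05
eef_pos: [0.5931, 0.375, 0.2057]
orientation: [[-0.895, 0.445, -0.002], [0.445, 0.895, -0.001], [0.001, -0.002, -1.0]]
contact_force: [-0.1, -0.5, -0.4]
opening: 0.05
finger_force: 0.0
```

Call:
{"method": "carry_out", "body": {"deltas": [{"tx":0,"ty":0,"tz":0,"roll":-1,"claw":50},{"tx":0,"ty":0,"tz":0,"roll":-1,"claw":50},{"tx":0,"ty":0,"tz":0,"roll":-1,"claw":50},{"tx":0,"ty":0,"tz":0,"roll":-1,"claw":50},{"tx":0,"ty":0,"tz":0,"roll":-1,"claw":50},{"tx":0,"ty":0,"tz":0,"roll":-1,"claw":50},{"tx":0,"ty":0,"tz":0,"roll":-1,"claw":50},{"tx":0,"ty":0,"tz":0,"roll":0,"claw":50},{"tx":0,"ty":0,"tz":0,"roll":0,"claw":50}]}}

```text
time: 44.18
eef_pos: [0.5936, 0.3753, 0.2062]
orientation: [[-0.73, -0.683, -0.001], [-0.683, 0.73, -0.0], [0.001, 0.0, -1.0]]
contact_force: [-0.0, 0.0, 0.1]
opening: 0.0497
finger_force: 0.0
```

Run:
```python
from h import *
go(.5932,.3752,.059,223.5)
```

```text
to [0.593 0.375 0.059] shift now-axes [0.   0.   2.94] yaw -136.9 roll -0.04 t 44.2 tilt [-0.001 -0.   ]
```

Call:
{"method": "carry_out", "body": {"deltas": [{"tx":0,"ty":0,"tz":0.7,"roll":0,"claw":50},{"tx":0,"ty":0,"tz":0.8,"roll":0,"claw":50},{"tx":0,"ty":0,"tz":0.8,"roll":0,"claw":50},{"tx":0,"ty":0,"tz":0.62,"roll":0,"claw":50},{"tx":0,"ty":0,"tz":0,"roll":0,"claw":5},{"tx":0,"ty":0,"tz":0,"roll":0,"claw":5},{"tx":0,"ty":0,"tz":0,"roll":0,"claw":5},{"tx":0,"ty":0,"tz":0,"roll":0,"claw":5},{"tx":0,"ty":0,"tz":0,"roll":0,"claw":5},{"tx":0,"ty":0,"tz":0,"roll":0,"claw":5}], "grip_force": 25}}

```text
time: 45.42
eef_pos: [0.5958, 0.375, 0.0623]
orientation: [[-0.729, -0.685, 0.004], [-0.685, 0.729, -0.0], [-0.003, -0.003, -1.0]]
contact_force: [2.5, -3.5, 6.7]
opening: 0.0156
finger_force: 25.0
```

Call:
{"method": "carry_out", "body": {"deltas": [{"tx":0,"ty":0,"tz":0,"roll":0.9,"claw":5},{"tx":0,"ty":0,"tz":0,"roll":0.9,"claw":5},{"tx":0,"ty":0,"tz":0,"roll":0.9,"claw":5},{"tx":0,"ty":0,"tz":0,"roll":0.9,"claw":5},{"tx":0,"ty":0,"tz":0,"roll":0.9,"claw":5},{"tx":0,"ty":0,"tz":0,"roll":0.9,"claw":5},{"tx":0,"ty":0,"tz":0,"roll":0.9,"claw":5},{"tx":0,"ty":0,"tz":0,"roll":0.9,"claw":5},{"tx":0,"ty":0,"tz":0,"roll":0.9,"claw":5},{"tx":0,"ty":0,"tz":0,"roll":0,"claw":5}]}}

```text
time: 46.68
eef_pos: [0.5959, 0.3727, 0.0623]
orientation: [[-0.792, 0.611, 0.003], [0.611, 0.792, -0.005], [-0.005, -0.002, -1.0]]
contact_force: [2.6, -9.2, 6.4]
opening: 0.0157
finger_force: 25.0
```

Run:
```python
from h import *
s=r.get_state(); print(s['torque'],s['opening']); go(.644,-.0439,.1,140)
```

```text
[-1.57258726 -0.58645405  0.43124999] 0.015678189298702194
to [ 0.644 -0.044  0.1  ] shift now-axes [-5.86 -6.01 -0.71] yaw 142.3 roll 0.23 t 46.7 tilt [ 0.003 -0.005]
```

Call:
{"method": "carry_out", "body": {"deltas": [{"tx":0,"ty":0,"tz":0,"roll":0.12,"claw":5},{"tx":0,"ty":0,"tz":0,"roll":0,"claw":5},{"tx":0,"ty":0,"tz":0,"roll":0,"claw":50},{"tx":0,"ty":0,"tz":0,"roll":0,"claw":50},{"tx":0,"ty":0,"tz":0,"roll":0,"claw":50},{"tx":0,"ty":0,"tz":-0.5,"roll":0,"claw":50},{"tx":0,"ty":0,"tz":-1,"roll":0,"claw":50},{"tx":0,"ty":0,"tz":-1,"roll":0,"claw":50},{"tx":0,"ty":0,"tz":0,"roll":0,"claw":50},{"tx":0,"ty":0,"tz":0,"roll":0,"claw":50}]}}

```text
time: 47.92
eef_pos: [0.5932, 0.3756, 0.1851]
orientation: [[-0.778, 0.629, -0.001], [0.629, 0.778, -0.0], [0.001, -0.001, -1.0]]
contact_force: [0.2, -0.3, -1.0]
opening: 0.0503
finger_force: 0.0
```

Run:
```python
from h import *
go(.644,-.0439,.1,142)
c=cam('wrist'); s=cam('scene')['color']; o=np.hstack([c['color'][:300,150:500],cv2.resize(s[170:380,120:420],(430,300))]); cv2.imwrite('pics/c11.png',o)
```

```text
to [ 0.644 -0.044  0.1  ] shift now-axes [-6.07 -5.88  1.7 ] yaw 141.0 roll -0.1 t 47.9 tilt [-0.001 -0.   ]
```

View pics/c11.png

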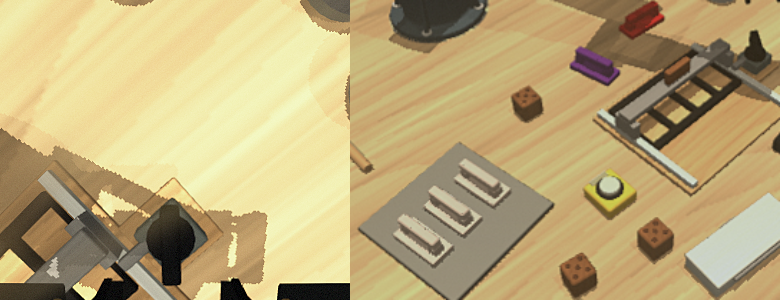

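The knob is back at tight with the bolt in, the bar is home and the pulls are unmoved. I'll go on to the timer.

Call:
{"method": "carry_out", "body": {"deltas": [{"tx":-0.6,"ty":-0.59,"tz":0,"roll":0,"claw":0},{"tx":-0.6,"ty":-0.59,"tz":0,"roll":0,"claw":0},{"tx":-0.6,"ty":-0.59,"tz":0,"roll":0,"claw":0},{"tx":-0.6,"ty":-0.59,"tz":0,"roll":0,"claw":0},{"tx":-0.6,"ty":-0.59,"tz":0,"roll":0,"claw":0},{"tx":-0.6,"ty":-0.59,"tz":0,"roll":0,"claw":0},{"tx":-0.6,"ty":-0.59,"tz":0,"roll":0,"claw":0},{"tx":-0.6,"ty":-0.59,"tz":0,"roll":0,"claw":0},{"tx":-0.6,"ty":-0.58,"tz":0,"roll":0,"claw":0},{"tx":-0.6,"ty":-0.58,"tz":0,"roll":0,"claw":0}]}}

```text
time: 49.28
eef_pos: [0.6414, -0.0429, 0.1835]
orientation: [[-0.777, 0.629, -0.004], [0.629, 0.777, 0.001], [0.003, -0.001, -1.0]]
contact_force: [0.3, 0.2, -0.8]
opening: 0.0006
finger_force: 0.0
```

Call:
{"method": "carry_out", "body": {"deltas": [{"tx":-0.07,"ty":0,"tz":0.5,"roll":0,"claw":0},{"tx":0,"ty":0,"tz":0.7,"roll":0,"claw":0},{"tx":0,"ty":0,"tz":0.5,"roll":0,"claw":0},{"tx":0,"ty":0,"tz":0,"roll":0,"claw":0},{"tx":0,"ty":0,"tz":0,"roll":0,"claw":0}]}}

```text
time: 49.9
eef_pos: [0.6452, -0.044, 0.1005]
orientation: [[-0.777, 0.629, -0.0], [0.629, 0.777, 0.0], [0.0, -0.0, -1.0]]
contact_force: [-0.0, 0.1, 0.2]
opening: 0.0005
finger_force: 0.0
```

Run:
```python
from h import *
go(.644,-.0439,.0425,141)
c=cam('wrist'); o=c['color'][:420,:]; cv2.imwrite('pics/c12.png',o)
for v in range(120,300,30): print(v,world(c,320,v).round(3))
```

```text
to [ 0.644 -0.044  0.042] shift now-axes [ 0.02 -0.01  1.16] yaw 141.0 roll 0.0 t 49.9 tilt [-0.  0.]
120 [0.572 0.014 0.001]
150 [0.588 0.001 0.001]
180 [ 0.604 -0.012  0.001]
210 [ 0.618 -0.023  0.026]
240 [ 0.632 -0.035  0.037]
270 [ 0.647 -0.047  0.039]
```

View pics/c12.png

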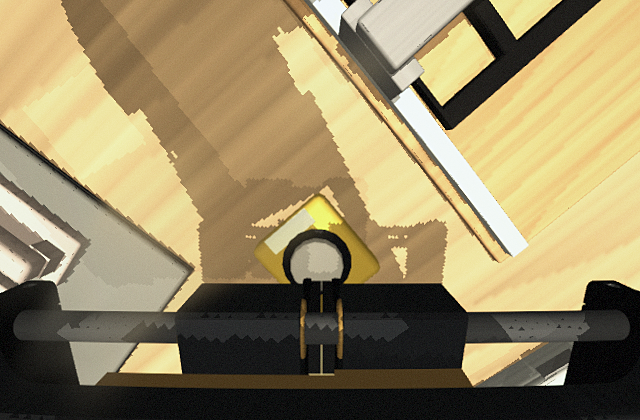

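The button is at (318,258), directly under the fingertips. I'll press it.

Call:
{"method": "carry_out", "body": {"deltas": [{"tx":0,"ty":0,"tz":0.5,"roll":0,"claw":0},{"tx":0,"ty":0,"tz":0.4,"roll":0,"claw":0},{"tx":0,"ty":0,"tz":0.15,"roll":0,"claw":0},{"tx":0,"ty":0,"tz":0.1,"roll":0,"claw":0},{"tx":0,"ty":0,"tz":0.03,"roll":0,"claw":0},{"tx":0,"ty":0,"tz":0,"roll":0,"claw":0},{"tx":0,"ty":0,"tz":0,"roll":0,"claw":0}]}}

```text
time: 50.82
eef_pos: [0.6443, -0.0438, 0.0434]
orientation: [[-0.778, 0.629, -0.001], [0.629, 0.778, 0.0], [0.001, -0.001, -1.0]]
contact_force: [-5.1, 0.7, 9.1]
opening: 0.0006
finger_force: 4.5
```

Call:
{"method": "carry_out", "body": {"deltas": [{"tx":0,"ty":0,"tz":-0.3,"roll":0,"claw":0},{"tx":0,"ty":0,"tz":-0.7,"roll":0,"claw":0},{"tx":0,"ty":0,"tz":-0.9,"roll":0,"claw":0},{"tx":0,"ty":0,"tz":-0.9,"roll":0,"claw":0},{"tx":0,"ty":0,"tz":0,"roll":0,"claw":0},{"tx":0,"ty":0,"tz":0,"roll":0,"claw":0}]}}

```text
time: 51.58
eef_pos: [0.645, -0.044, 0.182]
orientation: [[-0.777, 0.629, 0.001], [0.629, 0.777, -0.0], [-0.001, 0.0, -1.0]]
contact_force: [0.8, 0.1, -0.1]
opening: 0.0003
finger_force: 0.0
```

Run:
```python
from h import *
c=cam('side')['color']; s=cam('scene')['color']; o=np.hstack([cv2.resize(c[120:400,190:430],(380,443)),cv2.resize(s[170:400,120:430],(420,312),).copy() if 0 else cv2.copyMakeBorder(cv2.resize(s[170:400,120:430],(420,312)),0,131,0,0,0)]); cv2.imwrite('pics/c13.png',o)
```

```text
(no output)
```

View pics/c13.png

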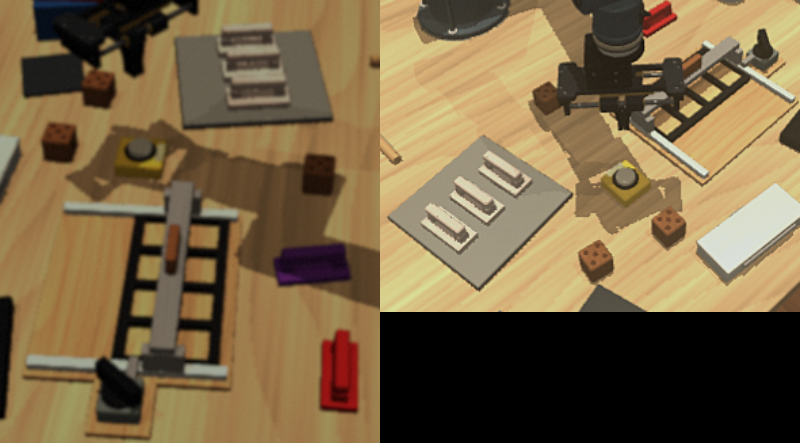

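All three pulls lie apart on the mat, the bar is home, the knob is tight, the button has been released and the dice are in place. I'll hand the job in.

```bash
python3 -c "
from plant import r
print(r.finish_job())"
```

```text
the job is handed in; nothing more can be done
None
```

I handed the job in after about 52 s of robot time: all three pulls present (pull0 was absent) lie apart, plate down on the mat, the bar is home, the clamp is tight, and the timer button was pressed last.

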